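# Shut the wet varnished doll's-house doors away from the dust

### The job

Lift the lid off the dust box by its knob and set it down flat, knob up, on the cork mat; then move every varnished cupboard door from the grey board into the box, holding the doors by their edges only (the fingers must never touch the wet raised field), so that each lies flat on the box's floor, varnish up, none resting on another. With all the doors in, put the lid back so that it is fully home on the box, and leave the bookcase, kettle, sled and file where they are.

Things in the scene. Friction and masses are not known exactly. Their poses are not given: they have to be found in the camera images.
- box: fixed open-topped wooden dust box, outside 242 (x) x 168 (y) x 36 mm high, walls and floor 6 mm thick, so inside 230 x 156 x 30 mm deep. Origin: centre of its underside on the bench; inner floor 6 mm and rim 36 mm above it. Closed by the loose lid at the start
- lid: loose wooden box lid, 0.25 kg: plate 250 (x) x 176 (y) x 6 mm, on it a central square knob 24 x 24 mm (sides along x, y), 30 mm tall, below it a 220 x 146 x 5 mm step that drops inside the walls. Origin: centre of the step's underside; plate 5 to 11 mm, knob 11 to 41 mm above it. Closed: plate on the rim, origin 31 mm above the box's origin
- lid_knob (a point): middle of the lid's knob, 15 mm above the plate and 15 mm below the knob's top, 26 mm above the lid's origin
- mat: fixed cork mat 250 (x) x 180 (y) x 3 mm lying on the bench, empty at the start. Origin: centre of its underside
- board: fixed grey board 280 (x) x 250 (y) x 3 mm lying on the bench, on which the doors wait. Origin: centre of its underside
- door1: doll's-house cupboard door: bare pale basswood rectangle 60 (x) x 40 (y) x 6 mm with a wet varnished darker field 50 x 30 mm raised 1.5 mm in the middle of its upper face (7.5 mm overall). Starts lying on the grey board, varnish up; may be absent. Origin: centre of the underside; z points out of the varnished face; x along the 60 mm length. Weighs about 16 g
- door2: doll's-house cupboard door: bare pale basswood rectangle 60 (x) x 40 (y) x 6 mm with a wet varnished darker field 50 x 30 mm raised 1.5 mm in the middle of its upper face (7.5 mm overall). Starts lying on the grey board, varnish up; may be absent. Origin: centre of the underside; z points out of the varnished face; x along the 60 mm length. Weighs about 16 g
- door3: doll's-house cupboard door: bare pale basswood rectangle 60 (x) x 40 (y) x 6 mm with a wet varnished darker field 50 x 30 mm raised 1.5 mm in the middle of its upper face (7.5 mm overall). Starts lying on the grey board, varnish up; may be absent. Origin: centre of the underside; z points out of the varnished face; x along the 60 mm length. Weighs about 16 g
- door4: doll's-house cupboard door: bare pale basswood rectangle 60 (x) x 40 (y) x 6 mm with a wet varnished darker field 50 x 30 mm raised 1.5 mm in the middle of its upper face (7.5 mm overall). Starts lying on the grey board, varnish up; may be absent. Origin: centre of the underside; z points out of the varnished face; x along the 60 mm length. Weighs about 16 g
- door5: doll's-house cupboard door: bare pale basswood rectangle 60 (x) x 40 (y) x 6 mm with a wet varnished darker field 50 x 30 mm raised 1.5 mm in the middle of its upper face (7.5 mm overall). Starts lying on the grey board, varnish up; may be absent. Origin: centre of the underside; z points out of the varnished face; x along the 60 mm length. Weighs about 16 g
- door6: doll's-house cupboard door: bare pale basswood rectangle 60 (x) x 40 (y) x 6 mm with a wet varnished darker field 50 x 30 mm raised 1.5 mm in the middle of its upper face (7.5 mm overall). Starts lying on the grey board, varnish up; may be absent. Origin: centre of the underside; z points out of the varnished face; x along the 60 mm length. Weighs about 16 g
- bookcase: bystander: unfinished miniature basswood bookcase lying on its back, 150 (x) x 90 (y) x 35 mm high; origin centre of underside
- kettle: bystander: copper miniature kettle, 40 mm across, 38 mm tall; origin centre of underside
- sled: bystander: red toy sled, about 115 x 40 x 24 mm; origin centre of underside
- file: bystander: steel flat file with wooden handle, lying, about 250 x 22 x 15 mm; origin on its underside, near the middle
Things that resemble listed ones, but are neither listed nor needed, are in the scene too. What is shaped like the door5 but blue, orange or purple is not meant.

How it is judged:
By the outcome, as a careful person would: the job done as asked, in the order asked, and still so for the second after the job is handed in, with the robot touching nothing.
Of door1, door2, door3, door4, door5, door6 only 4 to 6 are there at a start; the rules pass over those that are not, and their reading is None.
At some moment in a run one of lid, door1, door2, door3, door4, door5, door6 may be knocked a few centimetres aside while the robot is not near it.
It also fails if it takes over 210 s, if anything falls off the work surface, if the arm or the gripper's body presses on something with over 40 N, if the wrist force passes 120 N, or if a joint passes its speed limit or range.

### The arm

A 7-joint arm with a two-finger parallel gripper is mounted at the origin on the work surface. World frame = base frame: x ahead of the robot, y to its left, z up, the work surface at z = 0. Lengths are in mm, angles in rad, forces in N, time in s.
With the tool pointing down it reaches from about 400 to 850 mm from the base axis. Payload 10.4 kg.
Tool frame: the origin (TCP) lies midway between the tips of the shut fingers; the grasp point (between the pads) lies env.tcp_to_grasp behind it (env.tcp_to_grasp is the distance from the TCP to the grasp point, in mm); z points along the fingers, y is the direction in which the jaws open and shut (so a half turn about z gives the same grasp; the last joint's range is limited). The gripper opens to 87 mm and grips with 3 to 60 N. Pads are 19 mm wide; open, the fingers measure 117 mm over their backs; the gripper's body (75 mm by 190 mm) begins 51 mm behind the grasp point.
Start: joints at [1.296, 0.332, -0.065, 1.46, 0.022, 1.35, -0.088], TCP at [155.738, -605.308, 222.576] pointing down, gripper open.
Joint ranges: [-2.6, 2.6], [-0.5, 2.12], [-1.47, 1.34], [0.16, 2.42], [-1.27, 4.41], [0.06, 2.06], [-2.6, 2.6]. Speed limits (rad/s): [2.22, 2.22, 2.79, 2.79, 3.14, 3.14, 3.14].

### API

Orientations are given as a unit quaternion [w, x, y, z].
In Python, from station import env gives the robot as it stands.
- The arm moves only by the tool play_rows, never from a script. Its argument "series" is one flat list of numbers, 5 for each row, row after row: the shift along the world's x, y, z in units of 30 mm (1.0 is 30 mm), then the turn about the world's z in units of 8 degrees (1.0 is 8 degrees), then the finger opening in mm, from 0 to 87. In form: [dx, dy, dz, roll, fingers, dx, dy, dz, roll, fingers, ...]. A call has 1 to 8 rows; each row is the pose to reach, as a shift and turn from the pose commanded when the call began; what a row does not reach only later rows make up. A row lasts 1/10 s, in which the tool goes at most 50 mm and 8.59 degrees, less where a joint would pass 70% of its speed; a pose out of reach is approached as far as the arm can. A call with a gripper value outside its range is refused whole. The fingers move at their own pace and stop on an object; "squeeze" is the grip in N (left out, the last holds). Time passes only in rows, so rows that repeat a pose let the fingers close. It gives the time, the measured TCP pose, the force and the opening at its end, in the units of the state.
- env.sense(): the state, without advancing time (a new reading comes with each control period).
- env.read_camera(name): name is "scene" or "top"; returns (picture, depth): 400x640x3 uint8, red, green, blue; 400x640 float32, mm along the optical axis (not along the pixel's ray), 0 where there is no reading.
- env.camera_model(name): a dict with "mtx" (3x3 intrinsics, pixels), "dist_coeffs" ([k1, k2, p1, p2, k3] as OpenCV has them; the pictures are not rectified), "extrinsics" (4x4, takes a point from camera to world coordinates). Camera axes: x right, y down, z forward; pixel columns grow to the right and rows downward; lengths in mm; the calibration is good to about 2 mm. A picture is of the moment at which its call begins. camera_model takes no time and is no camera call.
- env.close_job(): hands the job in, once; it reports no verdict.
The state is a dict: "time_s": time; "joint_positions": joint angles; "dq": joint speeds; "effort": joint torques, N m; "eef_pos": TCP position; "tcp_rot": TCP orientation; "ft_force": force on the tool from outside, world axes, zero at the start; "torque": the same for the moment, N m; "finger_gap": finger opening in mm.
Only numpy, scipy, OpenCV 4.12 (cv2) and the standard library are available. Lean on these libraries where they do the work, as an engineer would, in place of code of your own. Each camera call takes 0.05 s, during which the arm holds its last target.

## Working session

There is one attempt and no reset: what is moved stays moved. The work goes in short steps, Python scripts to look and compute and a tool call to move; the robot and the scene stay as the last step left them, time stands still between calls to the robot, and variables do not carry over. Pictures are saved under pics/ and viewed, and the job is handed in when it is done.

Besides the shell and the picture viewer there is one more tool, called as name(argument=value, ...) on one line, values as JSON. play_rows: Moves the arm, as the interface text tells. Its arguments: {"type":"object","properties":{"series":{"type":"array","items":{"type":"number"}},"squeeze":{"type":"number"}},"required":["series"]}

```bash
ls; mkdir -p pics
python3 - <<'E'
from station import env
import cv2,numpy as np
print(env.sense(), env.tcp_to_grasp)
for n in("scene","top"):
    im,d=env.read_camera(n); cv2.imwrite(f"pics/{n}0.png",im[:,:,::-1]); np.save(f"pics/{n}0d.npy",d)
    m=env.camera_model(n); print(n,m)
E
```

```text
pics
{'time_s': 0.0, 'joint_positions': array([ 1.29641768,  0.33289049, -0.06470299,  1.46096344,  0.02157456,
        1.34989468, -0.08851504]), 'dq': array([ 0.00023762, -0.00116689,  0.00073857, -0.00201488,  0.00055106,
        0.00085892, -0.00014377]), 'effort': array([-6.63790361e-04, -6.23241091e+01,  2.44569633e-02, -3.89901531e+01,
       -6.13125530e-02,  3.93992686e-02,  1.37219831e-04]), 'eef_pos': array([ 155.60892803, -604.90758796,  221.73175275]), 'tcp_rot': array([-7.22084916e-04,  9.92085905e-01,  1.25558846e-01, -1.12761073e-04]), 'ft_force': array([-0.65823526, -0.91096883, -0.05805326]), 'torque': array([-0.02374285, -0.03011299, -0.07195005]), 'finger_gap': 86.80687667547744} 18.700000000000003
scene {'mtx': array([[463.87176913,   0.        , 317.89527663],
       [  0.        , 463.87176913, 202.02196649],
       [  0.        ,   0.        ,   1.        ]]), 'dist_coeffs': array([-0.10400017,  0.        ,  0.        ,  0.        ,  0.        ]), 'extrinsics': array([[-7.86508610e-01,  3.73609800e-01, -4.91751892e-01,
         1.28089716e+03],
       [ 6.17324087e-01,  4.52718753e-01, -6.43394671e-01,
         8.69533923e+02],
       [-1.77532511e-02, -8.09605736e-01, -5.86705526e-01,
         9.55251393e+02],
       [ 0.00000000e+00,  0.00000000e+00,  0.00000000e+00,
         1.00000000e+00]])}
top {'mtx': array([[402.78081396,   0.        , 318.10271704],
       [  0.        , 402.78081396, 202.12358148],
       [  0.        ,   0.        ,   1.        ]]), 'dist_coeffs': array([0.03554797, 0.        , 0.        , 0.        , 0.        ]), 'extrinsics': array([[-6.87243700e-03, -9.84127494e-01,  1.77329762e-01,
         3.17577915e+02],
       [-9.99756469e-01,  1.04809419e-02,  1.94204274e-02,
        -9.11007837e+01],
       [-2.09707595e-02, -1.77153111e-01, -9.83959858e-01,
         1.27779821e+03],
       [ 0.00000000e+00,  0.00000000e+00,  0.00000000e+00,
         1.00000000e+00]])}
```

View pics/top0.png

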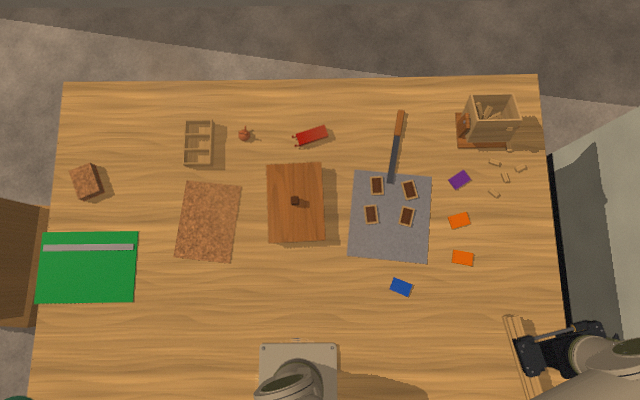

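View pics/scene0.png

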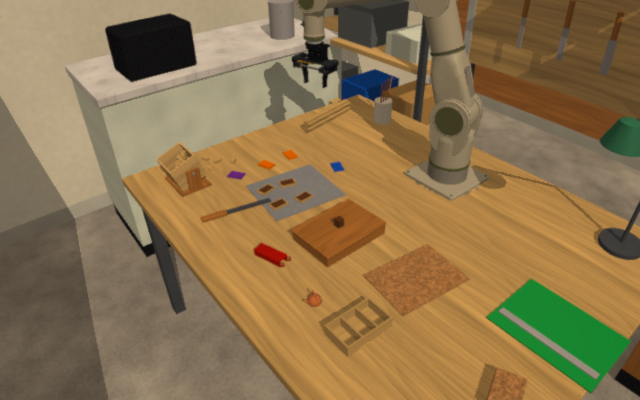

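The top view shows four varnished doors on the grey board, at about (377,186), (409,189), (372,214) and (407,216). The orange, purple and blue pieces are decoys off the board. The closed box is at (296,202) with its knob at (295,201), and the mat is at (208,222). The file lies on the board at (391,180), between the two far doors.

```bash
cat > h.py <<'E'
import cv2,numpy as np
from station import env
def cast(n,px,z):
    m=env.camera_model(n); K=m["mtx"];E=m["extrinsics"]
    p=cv2.undistortPoints(np.asarray(px,float).reshape(-1,1,2),K,m["dist_coeffs"]).reshape(-1,2)
    r=np.c_[p,np.ones(len(p))]@E[:3,:3].T; o=E[:3,3]
    z=np.broadcast_to(z,len(p)); t=(z-o[2])/r[:,2]
    return o+r*t[:,None]
def project(n,P):
    m=env.camera_model(n);E=np.linalg.inv(m["extrinsics"])
    return cv2.projectPoints(np.asarray(P,float).reshape(-1,1,3),cv2.Rodrigues(E[:3,:3])[0],E[:3,3],m["mtx"],m["dist_coeffs"])[0].reshape(-1,2)
def snap(n,tag):
    im,d=env.read_camera(n); b=im[:,:,::-1].copy(); cv2.imwrite(f"pics/{n}{tag}.png",b); np.save(f"pics/{n}{tag}d.npy",d); return b,d
def load(n,tag): return cv2.imread(f"pics/{n}{tag}.png"),np.load(f"pics/{n}{tag}d.npy")
def crop(b,x0,y0,x1,y1,f,name): cv2.imwrite(f"pics/{name}.png",cv2.resize(b[y0:y1,x0:x1],None,fx=f,fy=f,interpolation=cv2.INTER_CUBIC))
E
python3 - <<'E'
from h import *
b,d=load("top","0"); crop(b,340,100,480,270,4,"c1"); crop(b,165,150,335,275,4,"c2")
s,_=load("scene","0"); crop(s,190,155,390,265,4,"c3")
hsv=cv2.cvtColor(b,cv2.COLOR_BGR2HSV)
for p in [(377,186),(372,214),(374,200),(390,230),(208,222),(280,180),(295,201),(391,170),(373,180),(310,260)]:
    print(p,hsv[p[1],p[0]],d[p[1],p[0]])
E
```

```text
(377, 186) [ 11 163  89] 1290.5918
(372, 214) [ 13 154  93] 1280.5642
(374, 200) [ 12  37 124] 1295.1642
(390, 230) [ 16  39 123] 1275.3612
(208, 222) [ 14 155 160] 1289.7908
(280, 180) [ 14 188 157] 1266.7814
(295, 201) [ 11 163  89] 1227.0527
(391, 170) [ 6 17 73] 1302.2732
(373, 180) [ 13 196  82] 1293.9958
(310, 260) [ 16 141 173] 1264.434
```

View pics/c1.png

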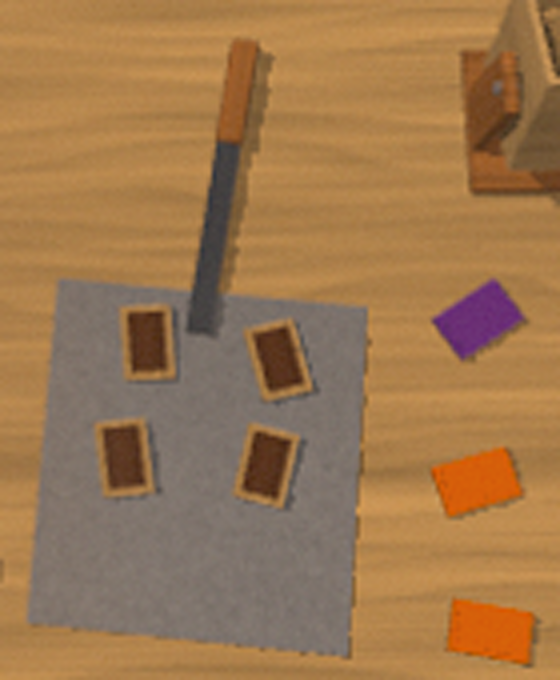

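View pics/c2.png

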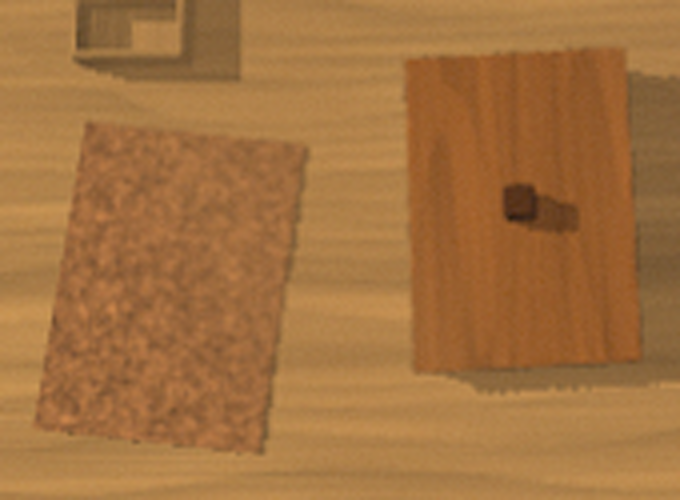

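View pics/c3.png

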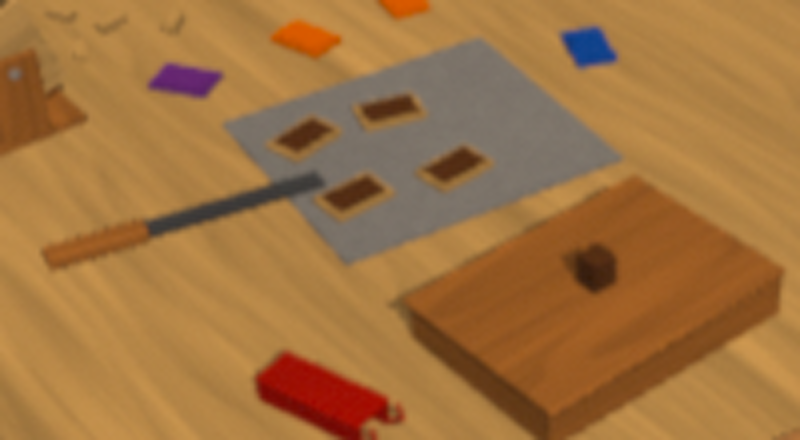

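The crops confirm exactly four doors on the board with pale frames and brown fields. The file tip lies between the two far doors. Next I'll measure poses from both views.

```bash
cat >> h.py <<'E'
def wrect(n,cnt,z):
    """min-area rect in world of contour cast onto plane z -> centre, (long,short), yaw of long side deg"""
    P=cast(n,cnt.reshape(-1,2),z)[:,:2].astype(np.float32)
    (c,(w,h),a)=cv2.minAreaRect(P)
    if w<h: w,h,a=h,w,a+90
    return np.array(c),(w,h),(a+90)%180-90
def up(b,f=8): return cv2.resize(b,None,fx=f,fy=f,interpolation=cv2.INTER_CUBIC)
def blobs(b,x0,y0,x1,y1,fn,amin,amax=1e9,f=8):
    """colour mask in upsampled crop, contours in full-image pixel coords"""
    u=up(b[y0:y1,x0:x1],f); m=fn(cv2.cvtColor(u,cv2.COLOR_BGR2HSV).astype(int)).astype(np.uint8)*255
    m=cv2.morphologyEx(m,cv2.MORPH_OPEN,np.ones((f,f),np.uint8))
    cs,_=cv2.findContours(m,cv2.RETR_EXTERNAL,cv2.CHAIN_APPROX_NONE)
    return [ (cv2.convexHull(c).astype(float)+0.5)/f-0.5+np.array([x0,y0]) for c in cs if amin<cv2.contourArea(c)/f/f<amax]
E
python3 - <<'E'
from h import *
b,d=load("top","0"); s,_=load("scene","0")
print("doors top: whole / field")
for c in blobs(b,345,172,435,265,lambda h:h[...,1]>85,100,600):
    print(c.reshape(-1,2).mean(0).round(0),wrect("top",c,9))
for c in blobs(b,345,172,435,265,lambda h:(h[...,1]>85)&(h[...,2]<125),50,600):
    print("f",c.reshape(-1,2).mean(0).round(0),wrect("top",c,10.5))
print("scene")
for c in blobs(s,250,165,342,215,lambda h:(h[...,1]>85),60,500): print(c.reshape(-1,2).mean(0).round(0),wrect("scene",c,9))
for c in blobs(s,250,165,342,215,lambda h:(h[...,1]>85)&(h[...,2]<125),30,500): print("f",c.reshape(-1,2).mean(0).round(0),wrect("scene",c,10.5))
# knob
for n,im,box in (("top",b,(285,190,305,212)),("scene",s,(325,210,350,235))):
    for c in blobs(im,*box,lambda h:(h[...,2]<110),20): print("knob",n,c.reshape(-1,2).mean(0),wrect(n,c,72))
# board
for c in blobs(b,335,160,445,275,lambda h:h[...,1]<80,3000): print("board",wrect("top",c,3))
E
```

```text
doors top: whole / field
[407. 215.] (array([ 498.85092163, -344.07479858]), (62.79576110839844, 42.858726501464844), -15.678482055664062)
[369. 214.] (array([ 506.05905151, -232.47909546]), (62.56028747558594, 42.88508224487305), 5.135330677032471)
[409. 190.] (array([ 583.93231201, -357.4864502 ]), (62.9299430847168, 43.276248931884766), 12.929496765136719)
[377. 185.] (array([ 599.44348145, -254.01977539]), (62.91193389892578, 42.90339279174805), 2.295542001724243)
f [406. 216.] (array([ 498.76681519, -343.94412231]), (49.72146224975586, 29.793277740478516), -15.775299072265625)
f [370. 214.] (array([ 506.29324341, -232.20042419]), (49.07942581176758, 29.43134880065918), 5.049324035644531)
f [409. 190.] (array([ 584.1618042 , -357.71691895]), (48.96881103515625, 30.645061492919922), 12.843673706054688)
f [376. 185.] (array([ 599.67523193, -253.77619934]), (48.74446105957031, 29.276344299316406), 1.7692185640335083)
scene
[261. 208.] (array([ 667.47265625, -260.49630737]), (70.67178344726562, 66.90459442138672), -31.318279266357422)
[278. 204.] (array([ 600.11883545, -248.16494751]
[... 886 characters left out ...]
31, -355.16265869]), (49.59371566772461, 35.64775848388672), 12.986530303955078)
f [287. 181.] (array([ 498.04440308, -342.22155762]), (50.818756103515625, 35.70701599121094), -14.39215087890625)
knob top [302.15   203.0625] (array([531.93408203, -19.60057068]), (25.996923446655273, 12.173726081848145), -0.0484619140625)
knob top [295.25328947 200.77302632] (array([539.33435059,   1.86992836]), (31.75267791748047, 29.146238327026367), -0.6253814697265625)
knob scene [338.12916667 221.5375    ] (array([555.72033691,  22.09306717]), (56.19717025756836, 37.15211868286133), 68.3718490600586)
board (array([ 524.74731445, -295.5786438 ]), (325.150146484375, 249.56314086914062), -6.312629699707031)
```

Run:
```python
from h import *
b,d=load("top","0"); s,_=load("scene","0")
f=lambda P:(np.array(P)+.5)/4-.5+[165,150]
def rep(n,C,z):
    P=cast(n,C,z)[:,:2]; print("centre",P.mean(0),"sides",np.linalg.norm(P-np.roll(P,-1,0),axis=1), "yaw",[np.degrees(np.arctan2(*(P[i]-P[j])[::-1])) for i,j in ((0,3),(1,2))],P.round(0).tolist())
print("lid");rep("top",f([(405,60),(626,48),(641,360),(416,373)]),42)
print("mat");rep("top",f([(88,123),(308,147),(264,453),(36,428)]),3)
for t in (170,175,165):
  for c in blobs(b,255,150,335,255,lambda h:(h[...,1]>t)|(h[...,2]<100),3000):print("lid m",wrect("top",c,42))
g=lambda P:(np.array(P)+.5)/4-.5+[190,155]
print("lid scene");rep("scene",g([(550,414),(405,303),(640,178),(783,271)]),42)
h2=lambda P:(np.array(P)+.5)/4-.5+[340,100]
print("file",cast("top",h2([(200,335),(233,140),(245,42)]),10))
for c in blobs(b,285,190,303,212,lambda h:(h[...,2]<85),20): print("knob",c.reshape(-1,2).mean(0),wrect("top",c,72))
# depth: knob, lid
def dep(u,v):
    m=env.camera_model("top"); p=cv2.undistortPoints(np.array([[[u,v]]],float),m["mtx"],m["dist_coeffs"])[0,0]
    E=m["extrinsics"]; return (E[:3,:3]@(np.array([*p,1])*d[v,u])+E[:3,3]).round(1)
print(dep(294,200),dep(280,180),dep(208,222),dep(200,140),dep(390,230),dep(391,175),dep(392,180))
for p in [(185,121),(212,120),(212,165),(186,166),(245,134),(297,145),(327,128)]: print(p,cast("top",[p],20)[0].round(0))
```

```text
lid
centre [543.02744464   5.13249382] sides [175.80150383 247.68234291 172.83603041 248.53759469] yaw [np.float64(2.8750060187614723), np.float64(2.1898032787248223)] [[663.0, 98.0], [671.0, -77.0], [423.0, -87.0], [415.0, 86.0]]
mat
centre [490.05826793 286.0662937 ] sides [181.20642461 246.97409294 181.408729   247.6248822 ] yaw [np.float64(-6.508499103275194), np.float64(-6.460660264163848)] [[624.0, 362.0], [602.0, 182.0], [357.0, 210.0], [378.0, 390.0]]
lid m (array([542.97131348,   5.34146881]), (249.2008819580078, 174.4370880126953), 2.610697031021118)
lid m (array([542.79351807,   5.48525238]), (247.98895263671875, 173.38064575195312), 2.566563844680786)
lid m (array([543.05975342,   5.50764465]), (250.09288024902344, 175.83456420898438), 2.5326294898986816)
lid scene
centre [544.63626011  11.77334569] sides [169.02788336 250.4208949  166.75837108 246.47491681] yaw [np.float64(2.6738374236583913), np.float64(2.143525520634879)] [[665.0, 101.0], [673.0, -67.0], [422.0, -77.0], [419.0, 90.0]]
file [[ 604.7618882  -296.11282788   10.        ]
 [ 767.96232214 -329.01245532   10.        ]
 [ 852.49994257 -342.18576839   10.        ]]
knob [295.77916667 201.95416667] (array([535.86126709,  -0.55308151]), (28.67847442626953, 19.308921813964844), -41.32939529418945)
[542.3   6.2  71.7] [611.5  52.5  46.2] [486.2 286.1   4.8] [758.7 322.4   9.2] [ 455.4 -292.7    2.5] [ 632.7 -301.8    8.4] [ 615.9 -304.2    9.6]
(185, 121) [821. 371.  20.]
(212, 120) [823. 282.  20.]
(212, 165) [670. 276.  20.]
(186, 166) [668. 360.  20.]
(245, 134) [774. 172.  20.]
(297, 145) [734.   1.  20.]
(327, 128) [791. -97.  20.]
```

```bash
cat >> h.py <<'E'
def go(x=None,y=None,z=None,th=None):
    s=env.sense(); p=s["eef_pos"]; q=s["tcp_rot"]; t=np.degrees(2*np.arctan2(q[2],q[1]))
    t=(t+90)%180-90
    T=[p[0] if x is None else x,p[1] if y is None else y,p[2] if z is None else z]
    print("t",round(s["time_s"],2),"pos",p.round(1),"th",round(t,2),"gap",round(s["finger_gap"],1),"F",s["ft_force"].round(1))
    print("units",((np.array(T)-p)/30).round(2), "turn",0 if th is None else round((th-t)/8,2))
E
python3 -c "
from h import *
go(543,5.3,190,2.55)"
```

```text
t 0.1 pos [ 155.6 -605.   221.9] th 14.43 gap 87.0 F [0.7 0.1 0.1]
units [12.91 20.34 -1.06] turn -1.48
```

play_rows(series=[6.45,10.15,0,-1.48,87,6.45,10.15,0,-1.48,87,6.45,10.15,0,-1.48,87,6.45,10.15,0,-1.48,87,6.45,10.15,0,-1.48,87,6.45,10.15,0,-1.48,87,6.45,10.15,0,-1.48,87,6.45,10.15,0,-1.48,87], squeeze=30)

```text
time_s: 0.9
eef_pos: [352.1, -295.8, 222.7]
tcp_rot: [-0.0, 1.0, 0.026, 0.0]
ft_force: [-0.1, -0.7, 0.1]
finger_gap: 87.0
```

play_rows(series=[6.46,10.2,0,0,87,6.46,10.2,0,0,87,6.46,10.2,0,0,87,6.46,10.2,0,0,87,6.46,10.2,0,0,87,6.46,10.2,0,0,87,6.46,10.2,0,0,87,6.46,10.2,0,0,87])

```text
time_s: 1.7
eef_pos: [544.4, 10.6, 222.2]
tcp_rot: [-0.001, 1.0, 0.026, 0.0]
ft_force: [0.6, -0.1, 0.1]
finger_gap: 86.8
```

play_rows(series=[0,0,-2.8,0,60,0,0,-2.8,0,60,0,0,-2.8,0,60,0,0,-2.8,0,60,0,0,-2.8,0,60])

```text
time_s: 2.2
eef_pos: [544.3, 4.9, 140.8]
tcp_rot: [0.0, 1.0, 0.022, 0.001]
ft_force: [-0.1, 0.1, 0.2]
finger_gap: 61.7
```

```bash
python3 -c "
from h import *
go(543,5.3,47,2.55)
b,d=snap('scene','1'); crop(b,250,150,430,280,4,'c4')"
```

```text
t 2.2 pos [544.3   4.9 140.8] th 2.55 gap 61.7 F [-0.1  0.1  0.2]
units [-0.04  0.01 -3.13] turn -0.0
```

View pics/c4.png

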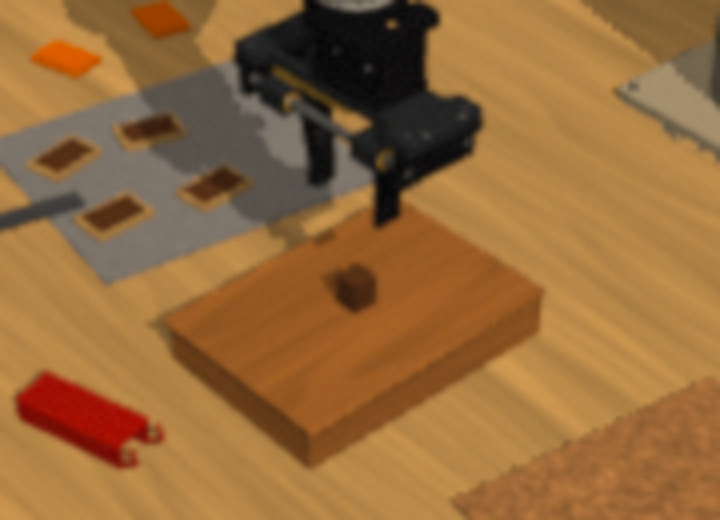

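The fingers are straddling above the knob, with tips at about (330,196) and (347,205) and the knob at (339,222). The lid is undisturbed. I'll descend and grip.

```bash
python3 -c "
from h import *
print(project('scene',[[544.3,4.9,140.8],[543,5.3,72]]))"
```

```text
[[337.83655617 199.6135317 ]
 [338.07258623 217.5572975 ]]
```

play_rows(series=[-0.03,0,-1.5,0,60,-0.03,0,-2.5,0,60,-0.03,0,-3.1,0,60,-0.03,0,-3.1,0,60,-0.03,0,-3.1,0,60])

```text
time_s: 2.75
eef_pos: [543.2, 5.2, 47.2]
tcp_rot: [0.0, 1.0, 0.022, 0.001]
ft_force: [1.2, 1.0, 1.1]
finger_gap: 60.2
```

play_rows(series=[0,0,0,0,20,0,0,0,0,20,0,0,0,0,20,0,0,0,0,20,0,0,0,0,20,0,0,0,0,20], squeeze=35)

```text
time_s: 3.35
eef_pos: [542.2, 5.6, 45.7]
tcp_rot: [-0.0, 1.0, 0.023, 0.0]
ft_force: [-0.8, 1.6, 1.7]
finger_gap: 24.1
```

The gap is 24.1 mm, so the knob is held. I'll lift and carry to the mat.

play_rows(series=[0,0,0.3,0,20,0,0,0.8,0,20,0,0,1.6,0,20,0,0,2.4,0,20,0,0,3,0,20,0,0,3,0,20])

```text
time_s: 3.95
eef_pos: [543.8, 5.2, 139.0]
tcp_rot: [0.0, 1.0, 0.023, 0.002]
ft_force: [0.8, 0.7, -3.8]
finger_gap: 23.4
```

play_rows(series=[-0.2,1.2,0,0,20,-0.5,2.7,0,-0.3,20,-0.8,4.2,0,-0.5,20,-1.1,5.7,0,-0.8,20,-1.4,7.2,0,-1,20,-1.6,8.4,0,-1.13,20,-1.74,9.1,0,-1.13,20,-1.74,9.36,0,-1.13,20])

```text
time_s: 4.75
eef_pos: [488.2, 288.6, 135.1]
tcp_rot: [-0.0, 0.999, -0.054, -0.001]
ft_force: [-0.3, -1.2, -2.4]
finger_gap: 23.6
```

play_rows(series=[0,0,-0.6,0,20,0,0,-1.4,0,20,0,0,-2,0,20,0,0,-2.4,0,20,0,0,-2.4,0,20])

```text
time_s: 5.25
eef_pos: [489.4, 284.4, 61.8]
tcp_rot: [0.001, 0.998, -0.057, -0.001]
ft_force: [-0.6, -0.1, -3.7]
finger_gap: 23.7
```

```bash
python3 -c "
from h import *
go(489.4,286.2,18,-6.5)
b,d=snap('scene','2'); crop(b,240,130,500,310,3,'c5')"
```

```text
t 5.25 pos [489.4 284.4  61.8] th -6.51 gap 23.7 F [-0.6 -0.1 -3.7]
units [ 0.    0.06 -1.46] turn 0.0
```

View pics/c5.png

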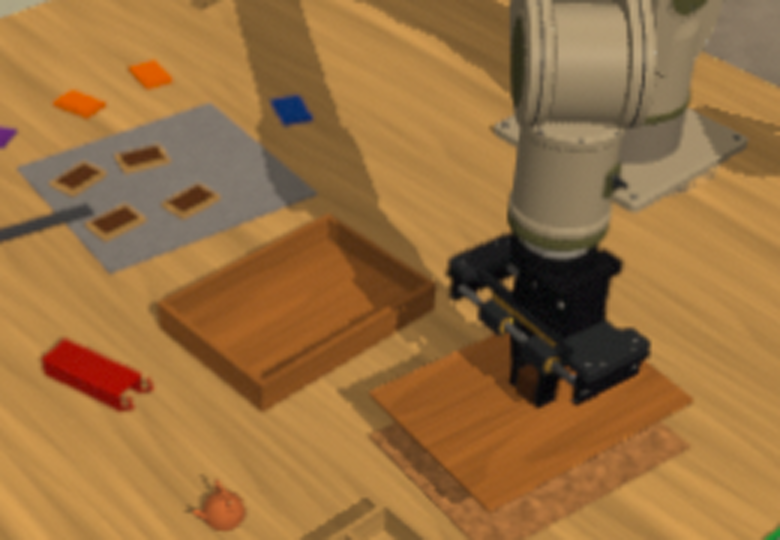

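The lid is level above the mat and the box is open and empty. I'll lower it.

play_rows(series=[0,0.04,-0.6,0,20,0,0.04,-1.1,0,20,0,0.04,-1.3,0,20,0,0.04,-1.4,0,20,0,0.04,-1.45,0,20,0,0.04,-1.45,0,20])

```text
time_s: 5.9
eef_pos: [490.2, 287.4, 20.5]
tcp_rot: [-0.0, 0.998, -0.056, 0.0]
ft_force: [-0.5, 0.5, -3.1]
finger_gap: 23.6
```

```bash
python3 -c "
from h import *
go(489.4,286.2,18,-6.5)"
```

```text
t 5.9 pos [490.2 287.4  20.5] th -6.45 gap 23.6 F [-0.5  0.5 -3.1]
units [-0.03 -0.04 -0.08] turn -0.01
```

Still hanging (Fz −3.1 N), so I'll go down a little more.

play_rows(series=[0,0,-0.06,0,20,0,0,-0.1,0,20,0,0,-0.1,0,20])

```text
time_s: 6.2
eef_pos: [490.2, 287.3, 17.8]
tcp_rot: [-0.0, 0.998, -0.056, 0.0]
ft_force: [-1.9, -1.9, 4.5]
finger_gap: 24.0
```

play_rows(series=[0,0,0,0,60,0,0,0,0,60,0,0,0,0,60,0,0,0,0,60])

```text
time_s: 6.6
eef_pos: [490.0, 287.3, 17.1]
tcp_rot: [-0.0, 0.998, -0.056, 0.0]
ft_force: [0.6, 0.4, 1.1]
finger_gap: 48.2
```

play_rows(series=[0,0,0.6,0,60,0,0,2,0,60,0,0,3.5,0,60,0,0,4,0,60,0,0,4,0,60])

```text
time_s: 7.1
eef_pos: [491.2, 288.0, 139.6]
tcp_rot: [-0.001, 0.998, -0.056, 0.002]
ft_force: [0.2, 0.3, -0.8]
finger_gap: 59.7
```

Run:
```python
from h import *
go(585,-255,140,2)
b,d=snap('top','3'); 
for y0,n in((150,'c6'),): crop(b,165,150,440,275,2.8,n)
for c in blobs(b,345,172,435,265,lambda h:h[...,1]>85,100,600):
    print(c.reshape(-1,2).mean(0).round(0),wrect("top",c,9))
```

```text
t 7.1 pos [491.2 288.  139.6] th -6.47 gap 59.7 F [ 0.2  0.3 -0.8]
units [ 3.13e+00 -1.81e+01  1.00e-02] turn 1.06
[406. 216.] (array([ 498.81820679, -344.13150024]), (62.90341567993164, 42.97542190551758), -15.463531494140625)
[370. 214.] (array([ 506.03683472, -232.52941895]), (62.584415435791016, 42.88762283325195), 5.135807514190674)
[409. 190.] (array([ 584.02056885, -357.54806519]), (63.14826965332031, 43.25065994262695), 13.15269660949707)
[377. 185.] (array([ 599.41845703, -254.08468628]), (63.060062408447266, 42.834659576416016), 2.4220972061157227)
```

View pics/c6.png

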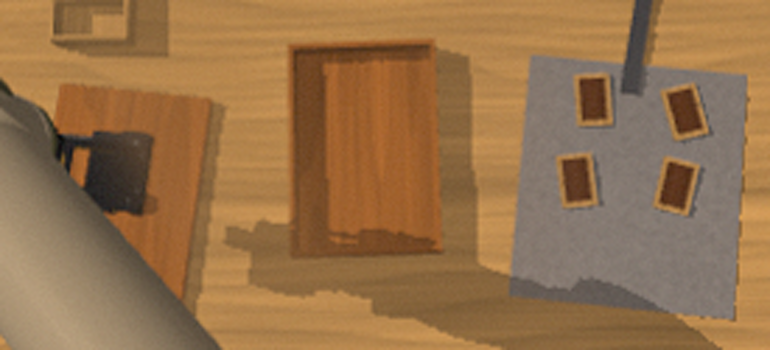

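The lid rests on the mat, the box is empty, and all four doors are unmoved. Next I'll go to door A at (599,−254), gripping 14 mm nearer the base than its centre to stay clear of the file tip.

play_rows(series=[1.55,-9,0,1.1,60,1.55,-9,0,1.1,60,1.55,-9,0,1.1,60,1.55,-9,0,1.1,60,1.55,-9,0,1.1,60,1.55,-9,0,1.1,60,1.55,-9,0,1.1,52,1.55,-9,0,1.1,52])

```text
time_s: 7.95
eef_pos: [535.6, 16.9, 135.5]
tcp_rot: [-0.0, 1.0, 0.02, -0.001]
ft_force: [0.4, 0.4, -0.5]
finger_gap: 54.0
```

play_rows(series=[1.6,-9.1,0,0,52,1.6,-9.1,0,0,52,1.6,-9.1,0,0,52,1.6,-9.1,0,0,52,1.6,-9.1,0,0,52,1.6,-9.1,0,0,52,1.6,-9.1,0,0,52,1.6,-9.1,0,0,52])

```text
time_s: 8.75
eef_pos: [584.6, -253.8, 135.9]
tcp_rot: [-0.001, 1.0, 0.021, -0.001]
ft_force: [-0.5, 0.5, 0.5]
finger_gap: 52.2
```

play_rows(series=[0,0,-1,0,52,0,0,-2,0,52,0,0,-2.6,0,52,0,0,-2.6,0,52,0,0,-2.6,0,52])

```text
time_s: 9.25
eef_pos: [585.0, -253.7, 59.6]
tcp_rot: [-0.0, 1.0, 0.022, 0.0]
ft_force: [0.6, 0.0, 1.2]
finger_gap: 51.7
```

Run:
```python
from h import *
go(585.4,-254.7,4.5,2.4)
b,d=snap('scene','4'); crop(b,240,140,400,260,4,'c7')
t,d=load('top','3'); crop(t,255,150,335,255,5,'c8')
```

```text
t 9.25 pos [ 585.  -253.7   59.6] th 2.5 gap 51.7 F [0.6 0.  1.2]
units [ 0.01 -0.03 -1.84] turn -0.01
```

View pics/c7.png

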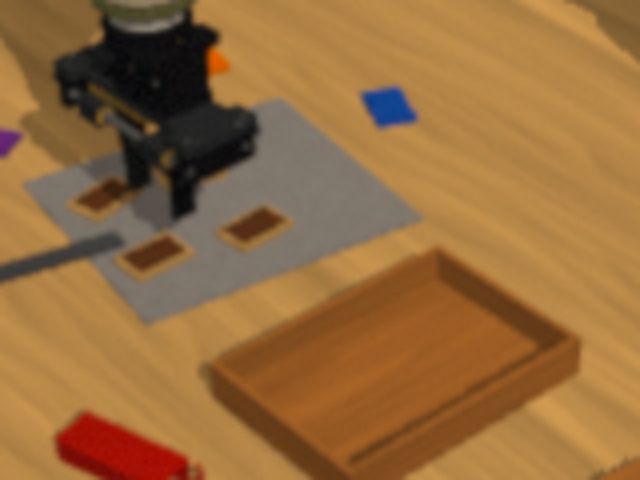

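View pics/c8.png

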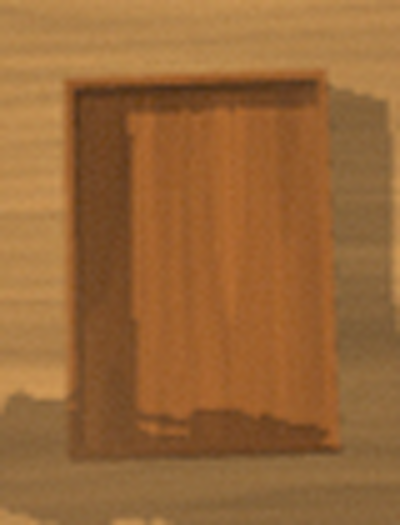

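The fingers straddle door A, clear of the file tip at about (270,199). I'll descend and grip, and work out the box pose from its rim corners in the crop.

Run:
```python
from h import *
C=(np.array([(66,80),(327,70),(342,450),(70,458)])+.5)/5-.5+[255,150]
P=cast("top",C,36)[:,:2]; print("c",P.mean(0),np.linalg.norm(P-np.roll(P,-1,0),axis=1),[np.degrees(np.arctan2(*(P[i]-P[j])[::-1])) for i,j in ((0,3),(1,2))],P.round(0).tolist())
b,d=load("top","3")
for t in (150,160,170,175):
  for c in blobs(b,255,150,335,255,lambda h:(h[...,1]>t),2000):print("box m",wrect("top",c,36))
```

```text
c [543.00496185   6.4413829 ] [166.70679902 242.22707961 167.89018652 241.06748853] [np.float64(1.465308184519647), np.float64(1.7447330527854388)] [[662.0, 93.0], [666.0, -73.0], [424.0, -81.0], [421.0, 87.0]]
box m (array([543.24511719,   9.31694794]), (249.97955322265625, 175.9093017578125), 1.6471911668777466)
box m (array([543.29498291,   7.50196838]), (245.5876007080078, 169.6232147216797), 1.5573092699050903)
box m (array([543.152771 ,   7.2824173]), (243.06590270996094, 167.14816284179688), 1.3825002908706665)
box m (array([543.59558105,  -9.73207855]), (241.2628631591797, 132.08287048339844), 1.2286409139633179)
```

play_rows(series=[0.01,-0.03,-1,0,52,0.01,-0.03,-1.5,0,52,0.01,-0.03,-1.75,0,52,0.01,-0.03,-1.83,0,52,0.01,-0.03,-1.83,0,52])

```text
time_s: 9.8
eef_pos: [585.1, -256.7, 4.7]
tcp_rot: [0.0, 1.0, 0.021, 0.0]
ft_force: [-0.0, 0.0, -0.4]
finger_gap: 52.0
```

```bash
python3 -c "
from h import *
go(585.4,-254.7,4.5,2.4)"
```

```text
t 9.8 pos [ 585.1 -256.7    4.7] th 2.35 gap 52.0 F [-0.   0.  -0.4]
units [ 0.01  0.07 -0.01] turn 0.01
```

Box centre ≈ (543, 6.8), yaw ≈ 1.6°, with the sides matching 242×168. I'll close on door A.

play_rows(series=[0,0.05,0,0,36,0,0.05,0,0,36,0,0.05,0,0,36,0,0.05,0,0,36,0,0.05,0,0,36,0,0.05,0,0,36], squeeze=12)

```text
time_s: 10.4
eef_pos: [585.2, -255.1, 4.8]
tcp_rot: [0.0, 1.0, 0.021, 0.0]
ft_force: [-1.3, 1.6, 5.8]
finger_gap: 39.7
```

play_rows(series=[0,0,0.2,0,36,0,0,0.8,0,36,0,0,1.8,0,36,0,0,3,0,36,0,0,3.3,0,36,0,0,3.3,0,36])

```text
time_s: 11.0
eef_pos: [586.0, -255.8, 106.1]
tcp_rot: [0.001, 1.0, 0.02, 0.002]
ft_force: [-0.1, -0.4, -0.6]
finger_gap: 39.7
```

Run:
```python
from h import *
a=np.radians(1.6);R=np.array([[np.cos(a),-np.sin(a)],[np.sin(a),np.cos(a)]])
for x in(57,-57):
  for y in(32,-32): print(x,y,R@[x,y]+[543,6.8])
go(600-14,-25.6+.4,110,1.6)
b,d=snap('scene','5'); crop(b,220,120,400,255,4,'c9')
```

```text
57 32 [599.08428412  40.37905709]
57 -32 [600.871269   -23.59599027]
-57 32 [485.128731    37.19599027]
-57 -32 [486.91571588 -26.77905709]
t 11.0 pos [ 586.  -255.8  106.1] th 2.33 gap 39.7 F [-0.1 -0.4 -0.6]
units [0.   7.69 0.13] turn -0.09
```

View pics/c9.png

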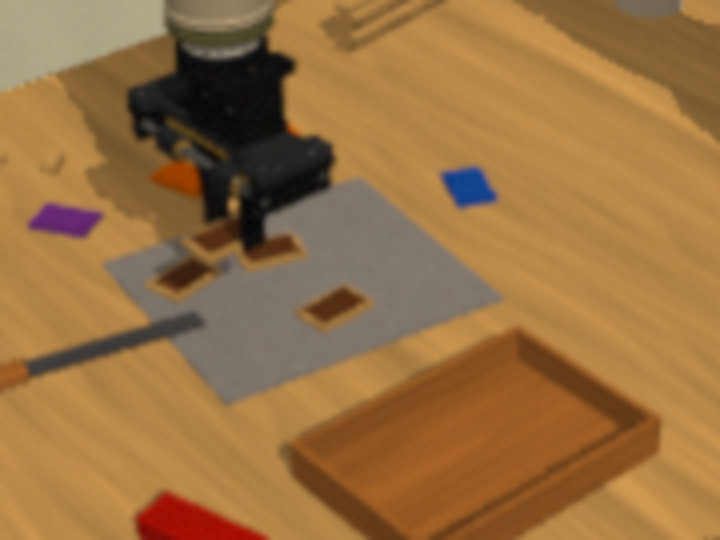

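Door A is held level with its field untouched. I'll place it at the box's far-left slot, centre (599,40).

play_rows(series=[0,1.5,0,-0.09,36,0,3,0,-0.09,36,0,4.5,0,-0.09,36,0,6,0,-0.09,36,0,7.5,0,-0.09,36,0,9,0,-0.09,36,0,9.86,0,-0.09,36,0,9.86,0,-0.09,36])

```text
time_s: 11.85
eef_pos: [583.3, 46.0, 102.1]
tcp_rot: [-0.001, 1.0, 0.018, -0.001]
ft_force: [0.2, -0.4, 0.7]
finger_gap: 39.6
```

play_rows(series=[0,0,-0.8,0,36,0,0,-1.6,0,36,0,0,-2,0,36,0,0,-2,0,36,0,0,-2,0,36])

```text
time_s: 12.35
eef_pos: [584.9, 40.3, 43.4]
tcp_rot: [-0.0, 1.0, 0.014, -0.0]
ft_force: [0.0, 0.1, 0.4]
finger_gap: 40.2
```

Run:
```python
from h import *
go(585.1,40,8.5,1.6)
b,d=snap('scene','6'); crop(b,250,120,410,265,4,'c10')
```

```text
t 12.35 pos [584.9  40.3  43.4] th 1.6 gap 40.2 F [0.  0.1 0.4]
units [ 0.01 -0.01 -1.16] turn -0.0
```

View pics/c10.png

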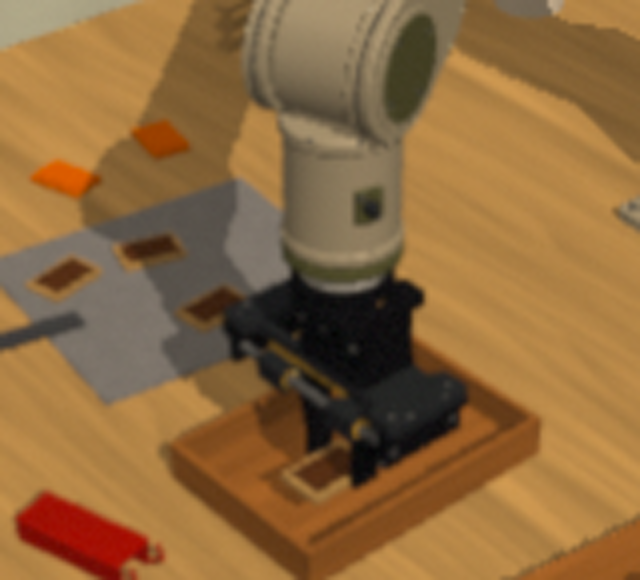

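The door is inside the box outline, level. I'll lower it to the floor and release by opening to 48.

play_rows(series=[0.01,0,-0.6,0,36,0.01,0,-1,0,36,0.01,0,-1.1,0,36,0.01,0,-1.17,0,36,0.01,0,-1.17,0,36])

```text
time_s: 12.9
eef_pos: [585.3, 40.7, 8.4]
tcp_rot: [0.0, 1.0, 0.014, 0.0]
ft_force: [0.1, 0.2, 0.2]
finger_gap: 39.6
```

```bash
python3 -c "
from h import *
go(585,40.2,7.8,1.6)"
```

```text
t 12.9 pos [585.3  40.7   8.4] th 1.63 gap 39.6 F [0.1 0.2 0.2]
units [-0.01 -0.02 -0.02] turn -0.0
```

play_rows(series=[0,0,-0.03,0,36,0,0,-0.03,0,48,0,0,-0.03,0,48,0,0,-0.03,0,48,0,0,-0.03,0,48])

```text
time_s: 13.4
eef_pos: [585.0, 40.6, 7.2]
tcp_rot: [0.0, 1.0, 0.014, 0.0]
ft_force: [0.5, 0.1, 0.4]
finger_gap: 47.8
```

play_rows(series=[0,0,0.5,0,48,0,0,1.5,0,48,0,0,3,0,48,0,0,3.3,0,48,0,0,3.3,0,48])

```text
time_s: 13.9
eef_pos: [586.5, 40.8, 109.1]
tcp_rot: [0.0, 1.0, 0.014, 0.002]
ft_force: [-0.3, 0.6, -0.5]
finger_gap: 47.5
```

play_rows(series=[-1.3,-4.5,0,0.44,52,-1.3,-4.5,0,0.44,52,-1.3,-4.5,0,0.44,52,-2.63,-9.1,0,0.44,52,-2.63,-9.1,0,0.44,52,-2.63,-9.1,0,0.44,52,-2.63,-9.1,0,0.44,52,-2.63,-9.1,0,0.44,52])

```text
time_s: 14.7
eef_pos: [505.1, -233.0, 105.1]
tcp_rot: [-0.0, 0.999, 0.044, -0.001]
ft_force: [0.3, 0.6, -0.4]
finger_gap: 52.1
```

Run:
```python
from h import *
go(506,-232.5,4.7,5.1)
b,d=snap('scene','7'); crop(b,240,120,430,265,4,'c11')
t,d=snap('top','7');crop(t,165,150,440,275,2.8,'c12')
for c in blobs(t,345,172,435,265,lambda h:h[...,1]>85,100,600):
    print(c.reshape(-1,2).mean(0).round(0),wrect("top",c,9))
```

```text
t 14.7 pos [ 505.1 -233.   105.1] th 5.01 gap 52.1 F [ 0.3  0.6 -0.4]
units [ 0.03  0.02 -3.35] turn 0.01
[353. 248.] (array([ 424.06921387, -170.92915344]), (151.77796936035156, 45.10888671875), -1.0848617553710938)
[422. 227.] (array([ 494.77130127, -395.74597168]), (299.4219970703125, 72.93305206298828), -3.3417205810546875)
[351. 185.] (array([ 611.6473999 , -167.22702026]), (68.36724853515625, 30.71242904663086), -1.046722412109375)
```

View pics/c11.png

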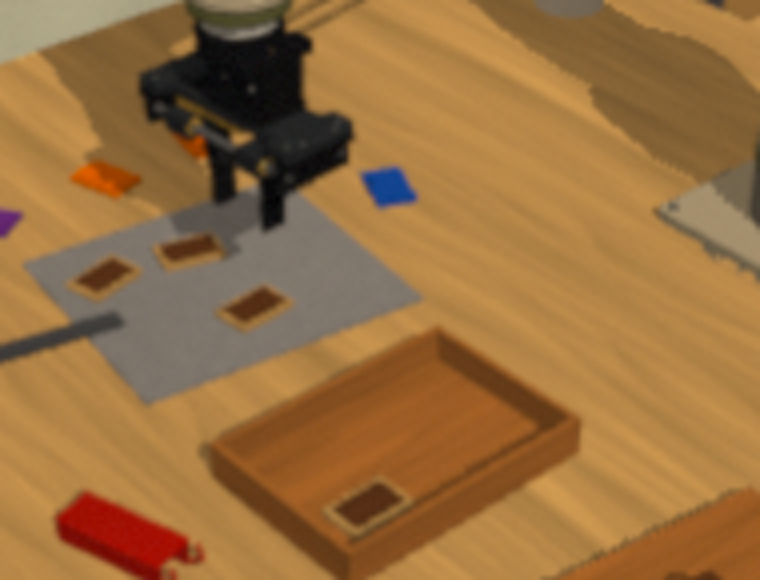

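View pics/c12.png

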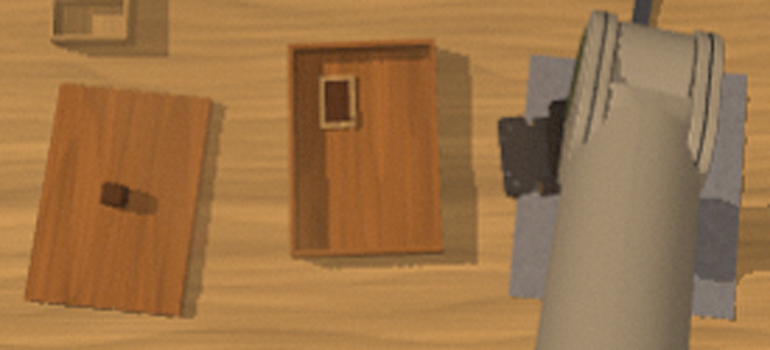

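Door A lies flat in the box at top-view (286,186). The three others are unmoved in the scene view. I'll descend on door B.

play_rows(series=[0.03,0.02,-1,0,52,0.03,0.02,-2,0,52,0.03,0.02,-2.8,0,52,0.03,0.02,-3.2,0,52,0.03,0.02,-3.3,0,52,0.03,0.02,-3.35,0,52,0.03,0.02,-3.35,0,52])

```text
time_s: 15.5
eef_pos: [507.8, -231.8, 6.6]
tcp_rot: [0.0, 0.999, 0.045, 0.001]
ft_force: [-1.1, 0.0, 0.0]
finger_gap: 51.9
```

```bash
python3 -c "
from h import *
go(506,-232.5,4.7,5.1)"
```

```text
t 15.5 pos [ 507.8 -231.8    6.6] th 5.17 gap 51.9 F [-1.1  0.   0. ]
units [-0.06 -0.02 -0.06] turn -0.01
```

play_rows(series=[-0.06,-0.02,-0.06,0,52,-0.06,-0.02,-0.06,0,36,-0.06,-0.02,-0.06,0,36,-0.06,-0.02,-0.06,0,36,-0.06,-0.02,-0.06,0,36,-0.06,-0.02,-0.06,0,36,-0.06,-0.02,-0.06,0,36])

```text
time_s: 16.2
eef_pos: [505.4, -232.6, 4.2]
tcp_rot: [0.0, 0.999, 0.045, 0.0]
ft_force: [-1.7, 0.3, 5.0]
finger_gap: 39.5
```

play_rows(series=[0,0,0.2,0,36,0,0,0.8,0,36,0,0,1.8,0,36,0,0,3,0,36,0,0,3.3,0,36,0,0,3.3,0,36])

```text
time_s: 16.8
eef_pos: [506.2, -232.8, 104.5]
tcp_rot: [0.001, 0.999, 0.045, 0.001]
ft_force: [0.5, -0.0, 0.0]
finger_gap: 39.7
```

Run:
```python
from h import *
go(485,37.2,105,1.6)
b,d=snap('scene','8'); crop(b,240,120,430,265,4,'c13')
```

```text
t 16.8 pos [ 506.2 -232.8  104.5] th 5.14 gap 39.7 F [ 0.5 -0.   0. ]
units [-0.71  9.    0.02] turn -0.44
```

View pics/c13.png

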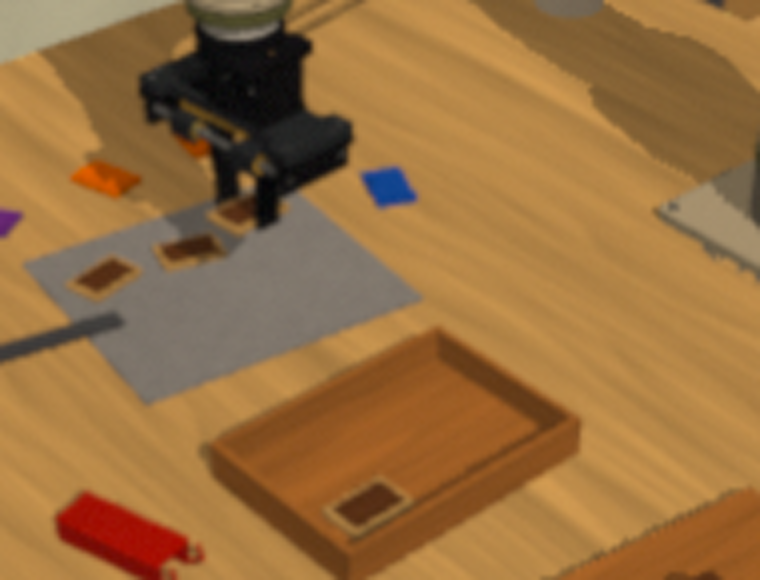

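Door B is held. I'll carry it to (485,37).

play_rows(series=[-0.1,1.5,0,-0.44,36,-0.2,3,0,-0.44,36,-0.35,4.5,0,-0.44,36,-0.5,6,0,-0.44,36,-0.6,7.5,0,-0.44,36,-0.71,9,0,-0.44,36,-0.71,9,0,-0.44,36])

```text
time_s: 17.55
eef_pos: [482.2, 44.1, 101.7]
tcp_rot: [-0.001, 1.0, 0.019, -0.001]
ft_force: [0.4, -0.1, -0.7]
finger_gap: 39.9
```

play_rows(series=[0,0,-0.8,0,36,0,0,-1.6,0,36,0,0,-2.3,0,36,0,0,-2.7,0,36,0,0,-2.7,0,36,0,0,-2.7,0,36])

```text
time_s: 18.15
eef_pos: [484.0, 37.6, 22.0]
tcp_rot: [-0.0, 1.0, 0.014, -0.0]
ft_force: [-0.1, 0.4, -0.0]
finger_gap: 39.9
```

```bash
python3 -c "
from h import *
go(485,37.2,7.3,1.6)"
```

```text
t 18.15 pos [484.   37.6  22. ] th 1.62 gap 39.9 F [-0.1  0.4 -0. ]
units [ 0.03 -0.01 -0.49] turn -0.0
```

play_rows(series=[0.02,0,-0.3,0,36,0.02,0,-0.45,0,36,0.02,0,-0.49,0,36,0.02,0,-0.49,0,36])

```text
time_s: 18.55
eef_pos: [484.6, 37.6, 7.3]
tcp_rot: [0.0, 1.0, 0.014, 0.0]
ft_force: [-0.1, -0.2, -1.7]
finger_gap: 39.5
```

play_rows(series=[0,0,0,0,48,0,0,0,0,48,0,0,0,0,48,0,0,0,0,48])

```text
time_s: 18.95
eef_pos: [484.6, 37.6, 7.2]
tcp_rot: [0.0, 1.0, 0.014, 0.0]
ft_force: [0.5, 0.6, 1.5]
finger_gap: 47.7
```

play_rows(series=[0,0,0.5,0,48,0,0,1.5,0,48,0,0,3,0,48,0,0,3.3,0,48,0,0,3.3,0,48])

```text
time_s: 19.45
eef_pos: [486.0, 37.7, 108.7]
tcp_rot: [0.0, 1.0, 0.014, 0.002]
ft_force: [-0.1, -0.0, -0.6]
finger_gap: 48.1
```

Run:
```python
from h import *
a=np.radians(13);print(np.array([584,-357.5])-8*np.array([np.cos(a),np.sin(a)]))
go(576.2,-359.3,105,13)
t,d=snap('top','9');crop(t,165,150,440,275,2.8,'c14')
for c in blobs(t,345,172,435,265,lambda h:h[...,1]>85,100,600):
    print(c.reshape(-1,2).mean(0).round(0),wrect("top",c,9))
```

```text
[ 576.20503948 -359.29960843]
t 19.45 pos [486.   37.7 108.7] th 1.62 gap 48.1 F [-0.1 -0.  -0.6]
units [  3.01 -13.23  -0.12] turn 1.42
[406. 216.] (array([ 498.86013794, -344.24237061]), (62.830928802490234, 42.82343292236328), -15.332435607910156)
[409. 190.] (array([ 584.05444336, -357.40310669]), (63.26419448852539, 43.38170623779297), 12.935019493103027)
```

View pics/c14.png

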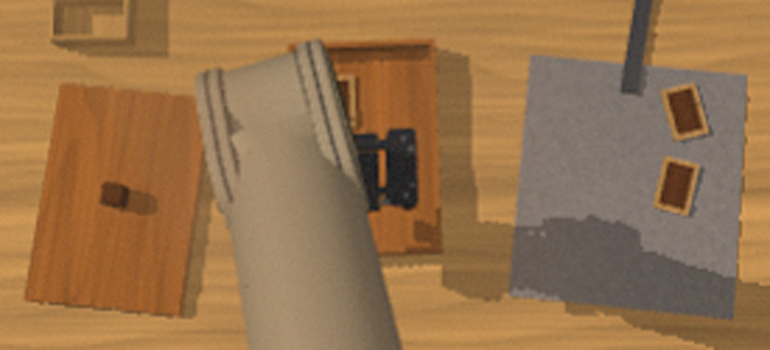

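Two doors, C (584,−357) and D (499,−344), remain unmoved on the board. I'll go to C, gripping 8 mm toward the base to stay off the file.

play_rows(series=[1.5,-6.6,0,0.7,52,1.5,-6.6,0,0.7,52,1.5,-6.6,0,0.7,52,1.5,-6.6,0,0.7,52,1.5,-6.6,0,0.7,52,1.5,-6.6,0,0.7,52])

```text
time_s: 20.1
eef_pos: [528.5, -161.6, 104.4]
tcp_rot: [-0.001, 0.998, 0.062, -0.001]
ft_force: [0.6, 0.6, 0.3]
finger_gap: 52.0
```

play_rows(series=[1.5,-6.63,0,0.72,52,1.5,-6.63,0,0.72,52,1.5,-6.63,0,0.72,52,1.5,-6.63,0,0.72,52,1.5,-6.63,0,0.72,52,1.5,-6.63,-1,0.72,52,1.5,-6.63,-2,0.72,52,1.5,-6.63,-2,0.72,52])

```text
time_s: 20.9
eef_pos: [572.1, -355.7, 40.9]
tcp_rot: [-0.003, 0.993, 0.114, -0.003]
ft_force: [-0.8, 0.0, 0.1]
finger_gap: 52.1
```

Run:
```python
from h import *
go(576.2,-359.3,4.7,13)
b,d=snap('scene','10'); crop(b,220,120,410,265,4,'c15')
```

```text
t 20.9 pos [ 572.1 -355.7   40.9] th 13.13 gap 52.1 F [-0.8  0.   0.1]
units [ 0.14 -0.12 -1.21] turn -0.02
```

View pics/c15.png

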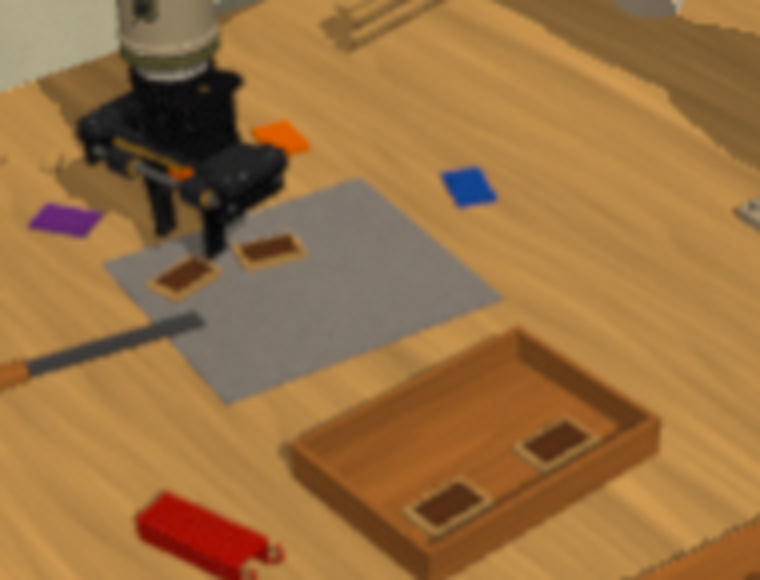

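A and B lie flat in the box. The arm had not settled, so I'll settle before descending.

play_rows(series=[0,0,0,0,52,0,0,0,0,52])

```text
time_s: 21.15
eef_pos: [575.7, -359.2, 48.1]
tcp_rot: [0.001, 0.994, 0.113, 0.001]
ft_force: [-0.2, -0.7, 0.2]
finger_gap: 52.1
```

```bash
python3 -c "
from h import *
go(576.2,-359.3,4.7,13)"
```

```text
t 21.15 pos [ 575.7 -359.2   48.1] th 13.02 gap 52.1 F [-0.2 -0.7  0.2]
units [ 0.02 -0.   -1.45] turn -0.0
```

play_rows(series=[0,0,-0.8,0,52,0,0,-1.2,0,52,0,0,-1.4,0,52,0,0,-1.45,0,52,0,0,-1.45,0,52,0,0,-1.45,0,52])

```text
time_s: 21.75
eef_pos: [574.9, -359.4, 3.6]
tcp_rot: [0.0, 0.994, 0.113, 0.0]
ft_force: [-2.1, 0.8, 5.0]
finger_gap: 52.4
```

```bash
python3 -c "
from h import *
go(576.2,-359.3,4.7,13)"
```

```text
t 21.75 pos [ 574.9 -359.4    3.6] th 12.99 gap 52.4 F [-2.1  0.8  5. ]
units [0.04 0.   0.04] turn 0.0
```

Light contact with the board (5 N), so I'll rise about 1 mm and close.

play_rows(series=[0.03,0,0.04,0,52,0.03,0,0.04,0,36,0.03,0,0.04,0,36,0.03,0,0.04,0,36,0.03,0,0.04,0,36,0.03,0,0.04,0,36,0.03,0,0.04,0,36])

```text
time_s: 22.45
eef_pos: [575.4, -359.3, 3.8]
tcp_rot: [0.0, 0.994, 0.113, -0.0]
ft_force: [0.4, -0.4, -1.4]
finger_gap: 39.5
```

play_rows(series=[0,0,0.2,0,36,0,0,0.8,0,36,0,0,1.8,0,36,0,0,3,0,36,0,0,3.3,0,36,0,0,3.3,0,36])

```text
time_s: 23.05
eef_pos: [576.8, -359.9, 106.3]
tcp_rot: [0.002, 0.994, 0.113, 0.002]
ft_force: [-0.0, 0.4, -0.9]
finger_gap: 39.4
```

Run:
```python
from h import *
go(600.9-8,-23.6-.2,105,1.6)
b,d=snap('scene','11'); crop(b,220,120,410,265,4,'c16')
```

```text
t 23.05 pos [ 576.8 -359.9  106.3] th 12.98 gap 39.4 F [-0.   0.4 -0.9]
units [ 0.54 11.2  -0.04] turn -1.42
```

View pics/c16.png

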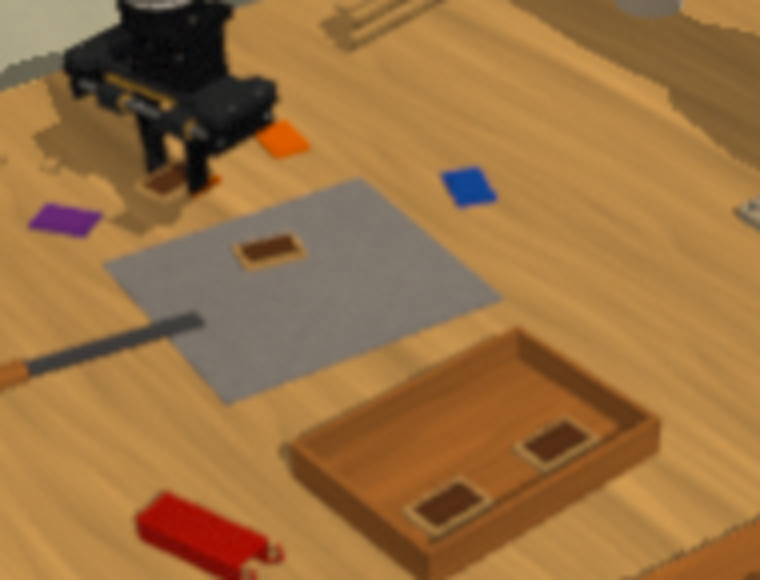

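Door C is held. I'll carry it to (601,−24).

play_rows(series=[0.1,1.5,0,-0.3,36,0.2,3,0,-0.6,36,0.3,4.5,0,-0.9,36,0.4,6,0,-1.2,36,0.5,7.5,0,-1.42,36,0.52,9,0,-1.42,36,0.52,10.4,0,-1.42,36,0.52,11.2,0,-1.42,36])

```text
time_s: 23.9
eef_pos: [589.8, -18.8, 101.8]
tcp_rot: [-0.001, 1.0, 0.016, -0.001]
ft_force: [0.1, 1.2, -0.4]
finger_gap: 39.8
```

play_rows(series=[0,0,0,0,36,0,0,-0.8,0,36,0,0,-1.6,0,36,0,0,-2.3,0,36,0,0,-2.6,0,36,0,0,-2.6,0,36,0,0,-2.6,0,36])

```text
time_s: 24.6
eef_pos: [591.3, -23.6, 25.3]
tcp_rot: [0.0, 1.0, 0.014, 0.0]
ft_force: [-0.3, -0.8, 0.9]
finger_gap: 40.1
```

```bash
python3 -c "
from h import *
go(592.9,-23.8,7.3,1.6)"
```

```text
t 24.6 pos [591.3 -23.6  25.3] th 1.6 gap 40.1 F [-0.3 -0.8  0.9]
units [ 0.05 -0.01 -0.6 ] turn -0.0
```

play_rows(series=[0.03,0,-0.3,0,36,0.03,0,-0.5,0,36,0.03,0,-0.58,0,36,0.03,0,-0.6,0,36,0.03,0,-0.6,0,36])

```text
time_s: 25.1
eef_pos: [592.0, -23.3, 6.9]
tcp_rot: [0.0, 1.0, 0.014, 0.0]
ft_force: [-0.3, 0.4, -0.4]
finger_gap: 39.7
```

play_rows(series=[0,0,0,0,48,0,0,0,0,48,0,0,0,0,48,0,0,0,0,48])

```text
time_s: 25.5
eef_pos: [592.0, -23.3, 6.9]
tcp_rot: [0.0, 1.0, 0.014, 0.0]
ft_force: [-0.7, -0.2, 1.0]
finger_gap: 47.6
```

play_rows(series=[0,0,0.5,0,48,0,0,1.5,0,48,0,0,3,0,48,0,0,3.3,0,48,0,0,3.3,0,48])

```text
time_s: 26.0
eef_pos: [593.5, -23.2, 108.9]
tcp_rot: [0.0, 1.0, 0.014, 0.002]
ft_force: [-0.5, -0.4, -0.5]
finger_gap: 48.2
```

Run:
```python
from h import *
go(498.9,-344.2,105,-15.5)
t,d=snap('top','12');crop(t,165,150,440,275,2.8,'c17')
for c in blobs(t,345,172,435,265,lambda h:h[...,1]>85,100,600):
    print(c.reshape(-1,2).mean(0).round(0),wrect("top",c,9))
```

```text
t 26.0 pos [593.5 -23.2 108.9] th 1.62 gap 48.2 F [-0.5 -0.4 -0.5]
units [ -3.15 -10.7   -0.13] turn -2.14
[406. 216.] (array([ 498.92410278, -343.86975098]), (62.58815002441406, 42.15102005004883), -15.556892395019531)
```

View pics/c17.png

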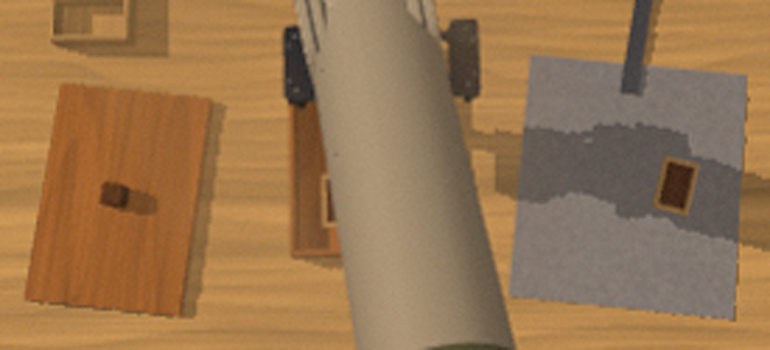

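Only door D remains, unmoved at top pixel (406,216).

play_rows(series=[-1.5,-5.4,0,-1,52,-1.5,-5.4,0,-1,52,-1.5,-5.4,0,-1,52,-1.5,-5.4,0,-1,52,-3.12,-10.72,0,-2.14,52,-3.12,-10.72,0,-2.14,52,-3.12,-10.72,0,-2.14,52,-3.12,-10.72,0,-2.14,52])

```text
time_s: 26.85
eef_pos: [494.2, -350.7, 104.0]
tcp_rot: [0.001, 0.99, -0.138, -0.002]
ft_force: [-0.1, -0.5, -0.6]
finger_gap: 52.0
```

play_rows(series=[0,0,0,0,52,0,0,-1,0,52,0,0,-1.8,0,52,0,0,-2.2,0,52,0,0,-2.2,0,52,0,0,-2.2,0,52])

```text
time_s: 27.45
eef_pos: [499.0, -344.3, 40.4]
tcp_rot: [-0.0, 0.991, -0.134, 0.0]
ft_force: [-0.4, 0.4, 0.1]
finger_gap: 52.1
```

Run:
```python
from h import *
go(498.9,-344.1,4.7,-15.5)
b,d=snap('scene','13'); crop(b,220,120,410,265,4,'c18')
```

```text
t 27.45 pos [ 499.  -344.3   40.4] th -15.44 gap 52.1 F [-0.4  0.4  0.1]
units [-0.    0.01 -1.19] turn -0.01
```

View pics/c18.png

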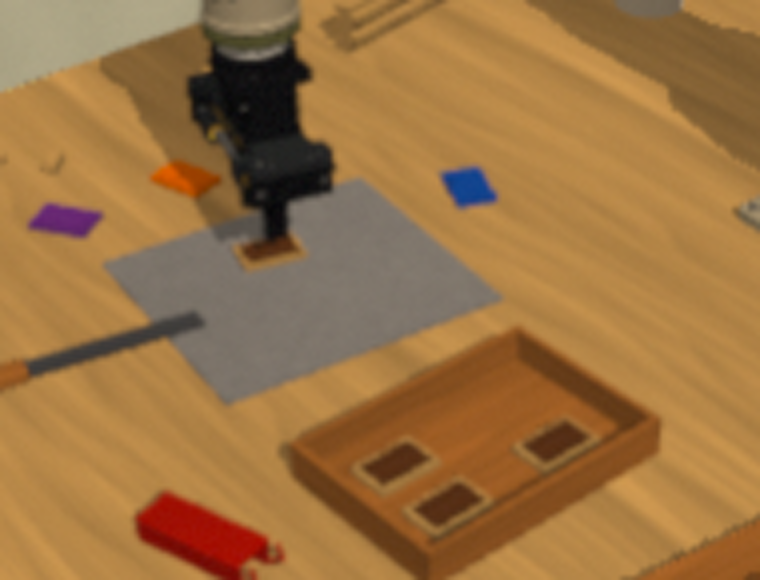

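The gripper is over D, and three doors lie flat in the box.

play_rows(series=[0,0,-0.6,0,52,0,0,-1,0,52,0,0,-1.15,0,52,0,0,-1.18,0,52,0,0,-1.18,0,52,0,0,-1.18,0,52])

```text
time_s: 28.1
eef_pos: [498.7, -345.1, 5.1]
tcp_rot: [0.0, 0.991, -0.135, 0.0]
ft_force: [-0.1, -0.3, 0.2]
finger_gap: 52.1
```

```bash
python3 -c "
from h import *
go(498.9,-344.1,4.7,-15.5)"
```

```text
t 28.1 pos [ 498.7 -345.1    5.1] th -15.49 gap 52.1 F [-0.1 -0.3  0.2]
units [ 0.01  0.03 -0.01] turn -0.0
```

play_rows(series=[0,0.03,-0.02,0,36,0,0.03,-0.02,0,36,0,0.03,-0.02,0,36,0,0.03,-0.02,0,36,0,0.03,-0.02,0,36,0,0.03,-0.02,0,36])

```text
time_s: 28.7
eef_pos: [498.4, -344.0, 4.0]
tcp_rot: [0.0, 0.991, -0.135, 0.0]
ft_force: [-0.2, 1.2, 3.3]
finger_gap: 39.9
```

play_rows(series=[0,0,0.2,0,36,0,0,0.8,0,36,0,0,1.8,0,36,0,0,3,0,36,0,0,3.3,0,36,0,0,3.3,0,36])

```text
time_s: 29.3
eef_pos: [499.3, -344.7, 104.9]
tcp_rot: [0.001, 0.991, -0.135, 0.002]
ft_force: [-0.9, 0.1, 0.3]
finger_gap: 39.6
```

Run:
```python
from h import *
go(486.9,-26.8,105,1.6)
b,d=snap('scene','14'); crop(b,220,120,410,265,4,'c19')
```

```text
t 29.3 pos [ 499.3 -344.7  104.9] th -15.5 gap 39.6 F [-0.9  0.1  0.3]
units [-0.41 10.6   0.  ] turn 2.14
```

View pics/c19.png

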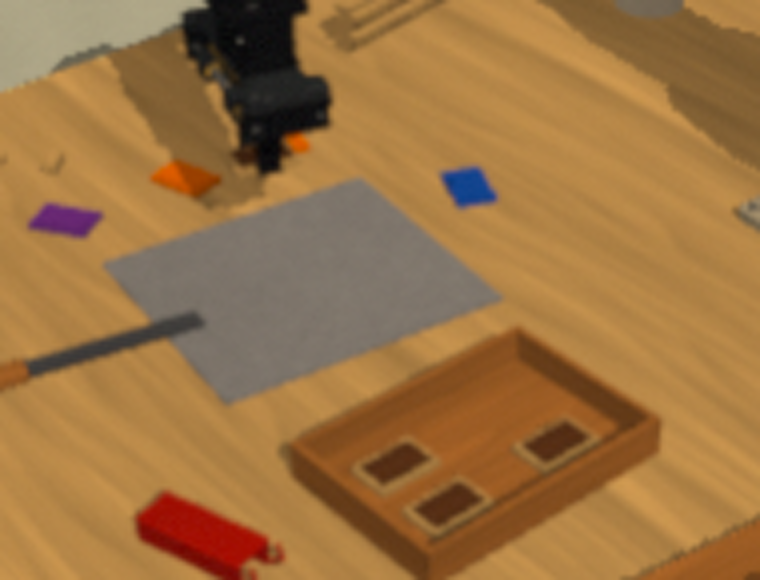

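Door D is held and the board is now empty. I'll carry it to (487,−27).

play_rows(series=[-0.05,1.5,0,0.4,36,-0.1,3,0,0.8,36,-0.2,4.5,0,1.2,36,-0.3,6,0,1.6,36,-0.35,7.5,0,2,36,-0.4,9,0,2.14,36,-0.4,10.2,0,2.14,36,-0.4,10.6,0,2.14,36])

```text
time_s: 30.15
eef_pos: [485.2, -21.8, 101.7]
tcp_rot: [-0.001, 1.0, 0.017, -0.001]
ft_force: [0.2, -0.5, 0.3]
finger_gap: 39.7
```

play_rows(series=[0,0,0,0,36,0,0,-0.8,0,36,0,0,-1.6,0,36,0,0,-2.3,0,36,0,0,-2.6,0,36,0,0,-2.6,0,36,0,0,-2.6,0,36])

```text
time_s: 30.85
eef_pos: [486.6, -26.7, 25.3]
tcp_rot: [0.0, 1.0, 0.014, 0.0]
ft_force: [-0.4, 0.6, 0.2]
finger_gap: 39.6
```

```bash
python3 -c "
from h import *
go(486.9,-26.8,7.3,1.6)"
```

```text
t 30.85 pos [486.6 -26.7  25.3] th 1.57 gap 39.6 F [-0.4  0.6  0.2]
units [ 0.01 -0.   -0.6 ] turn 0.0
```

play_rows(series=[0,0,-0.3,0,36,0,0,-0.5,0,36,0,0,-0.58,0,36,0,0,-0.6,0,36,0,0,-0.6,0,36])

```text
time_s: 31.35
eef_pos: [486.3, -26.0, 6.9]
tcp_rot: [0.0, 1.0, 0.014, -0.0]
ft_force: [0.4, 0.9, -0.5]
finger_gap: 39.7
```

play_rows(series=[0,0,0,0,48,0,0,0,0,48,0,0,0,0,48,0,0,0,0,48])

```text
time_s: 31.75
eef_pos: [486.4, -26.0, 6.9]
tcp_rot: [0.0, 1.0, 0.014, 0.0]
ft_force: [0.0, -1.2, -0.4]
finger_gap: 47.8
```

play_rows(series=[0,0,0.5,0,48,0,0,1.5,0,48,0,0,3,0,48,0,0,4,0,48,0,0,4,0,48])

```text
time_s: 32.25
eef_pos: [489.1, -25.8, 132.2]
tcp_rot: [0.001, 1.0, 0.014, 0.004]
ft_force: [-0.3, 0.9, 1.1]
finger_gap: 48.0
```

Run:
```python
from h import *
go(490,286,140,-6.5)
```

```text
t 32.25 pos [489.1 -25.8 132.2] th 1.65 gap 48.0 F [-0.3  0.9  1.1]
units [ 0.03 10.39  0.26] turn -1.02
```

Run:
```python
from h import *
t,d=snap('top','15');crop(t,165,150,440,275,2.8,'c20')
for T in (170,175,165):
  for c in blobs(t,170,165,260,270,lambda h:(h[...,1]>T)|(h[...,2]<100),2500):print("lid m",c.reshape(-1,2).mean(0).round(0),wrect("top",c,14))
for c in blobs(t,195,205,216,230,lambda h:(h[...,2]<85),15): print("knob",c.reshape(-1,2).mean(0),wrect("top",c,44))
b,d=snap('scene','15'); crop(b,220,120,490,300,2.9,'c21')
```

```text
lid m [204. 222.] (array([490.81704712, 285.91821289]), (248.79444885253906, 175.7428436279297), -6.3520355224609375)
lid m [202. 228.] (array([490.70761108, 286.12869263]), (247.87135314941406, 174.57949829101562), -6.3236541748046875)
lid m [200. 223.] (array([490.86349487, 285.83755493]), (249.6669921875, 176.81317138671875), -6.3516082763671875)
knob [208.72916667 220.61111111] (array([486.42562866, 273.621521  ]), (23.746625900268555, 14.56457805633545), -19.65528106689453)
```

View pics/c20.png

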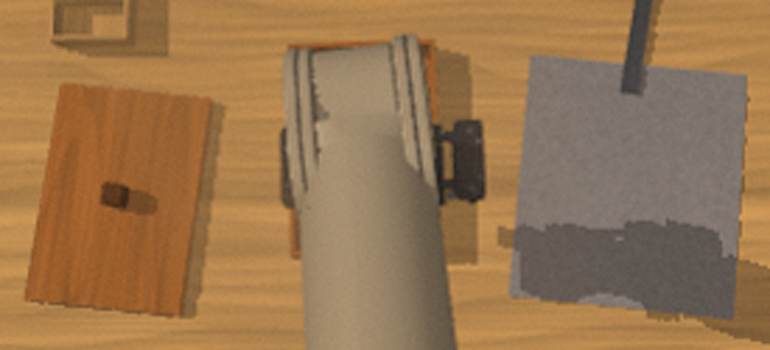

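View pics/c21.png

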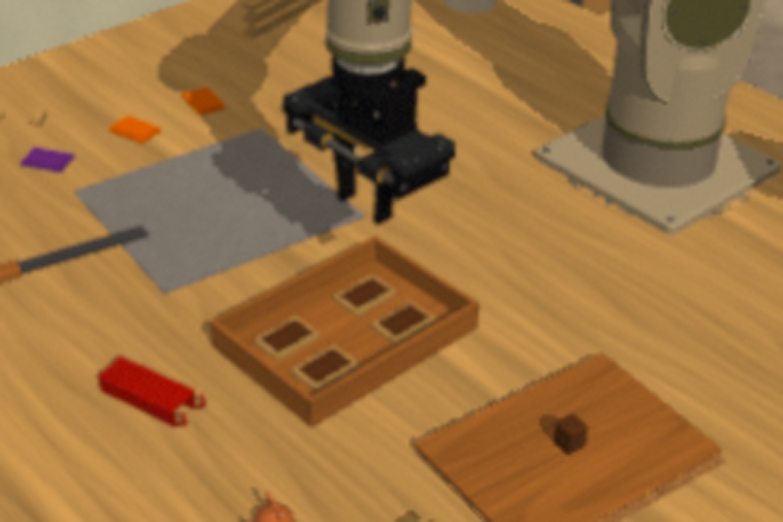

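All four doors lie flat and separate in the box, seen in the scene crop. The lid is on the mat at (490.8, 286), yaw −6.35°. I'll go and grip it.

play_rows(series=[0.05,5,0.3,-1,60,0.05,5,0.3,-1,60,0.05,5,0.3,-1,60,0.05,10.39,0.3,-1,60,0.05,10.39,0.3,-1,60,0.05,10.39,0.3,-1,60,0.05,10.39,0.3,-1,60,0.05,10.39,0.3,-1,60])

```text
time_s: 33.15
eef_pos: [485.8, 289.0, 134.7]
tcp_rot: [-0.0, 0.999, -0.053, -0.001]
ft_force: [0.1, -0.1, -0.3]
finger_gap: 60.1
```

play_rows(series=[0,0,0,0,60,0,0,-1,0,60,0,0,-1.8,0,60,0,0,-2,0,60,0,0,-2,0,60])

```text
time_s: 33.65
eef_pos: [487.7, 284.0, 75.2]
tcp_rot: [0.001, 0.998, -0.056, -0.001]
ft_force: [-0.0, 0.1, 0.7]
finger_gap: 60.0
```

Run:
```python
from h import *
go(490.6,286.2,18.5,-6.4)
t,d=snap('top','16');crop(t,255,150,335,255,5,'c22')
```

```text
t 33.65 pos [487.7 284.   75.2] th -6.47 gap 60.0 F [-0.   0.1  0.7]
units [ 0.1   0.07 -1.89] turn 0.01
```

View pics/c22.png

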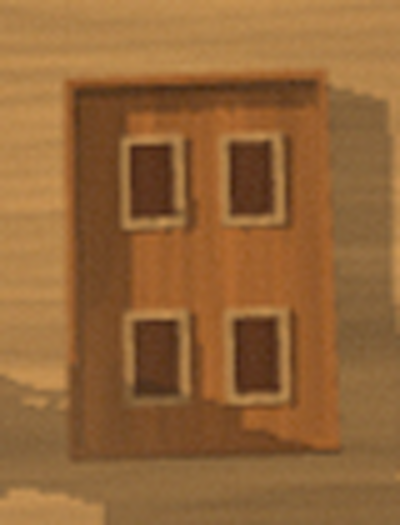

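The four doors are flat and apart, inside the walls.

play_rows(series=[0.08,0.05,-0.8,0,60,0.08,0.05,-1.4,0,60,0.08,0.05,-1.75,0,60,0.08,0.05,-1.85,0,60,0.08,0.05,-1.85,0,60,0.08,0.05,-1.85,0,60])

```text
time_s: 34.3
eef_pos: [490.8, 287.6, 21.5]
tcp_rot: [-0.0, 0.998, -0.056, 0.001]
ft_force: [-0.1, -0.6, -0.5]
finger_gap: 60.4
```

Run:
```python
from h import *
go(490.6,286.2,18.5,-6.4)
t,d=load('top','16')
C=(np.array([(66,78),(327,69),(342,450),(71,459)])+.5)/5-.5+[255,150]
P=cast("top",C,36)[:,:2]; print("c",P.mean(0),np.linalg.norm(P-np.roll(P,-1,0),axis=1),[np.degrees(np.arctan2(*(P[i]-P[j])[::-1])) for i,j in ((0,3),(1,2))])
for c in blobs(t,260,165,330,245,lambda h:(h[...,1]<145),50,600): print(c.reshape(-1,2).mean(0).round(0),wrect("top",c,12))
```

```text
t 34.3 pos [490.8 287.6  21.5] th -6.38 gap 60.4 F [-0.1 -0.6 -0.5]
units [-0.01 -0.05 -0.1 ] turn -0.0
c [543.34378066   6.28798116] [166.71432223 242.88518708 167.2764716  243.0240237 ] [np.float64(1.6060578335407996), np.float64(1.7388108792155488)]
[297. 243.] (array([416.84109497,   1.06922531]), (80.548583984375, 10.561992645263672), 89.49406433105469)
[268. 236.] (array([439.03512573,  94.62724304]), (54.249732971191406, 49.17272186279297), 1.136926531791687)
[325. 210.] (array([511.92706299, -89.6700058 ]), (148.17282104492188, 24.46293067932129), -0.682586669921875)
[323. 176.] (array([624.98144531, -89.06575012]), (79.54190826416016, 28.350887298583984), -0.6729278564453125)
```

play_rows(series=[-0.01,-0.05,-0.09,0,60,-0.01,-0.05,-0.09,0,20,-0.01,-0.05,-0.09,0,20,-0.01,-0.05,-0.09,0,20,-0.01,-0.05,-0.09,0,20,-0.01,-0.05,-0.09,0,20,-0.01,-0.05,-0.09,0,20,-0.01,-0.05,-0.09,0,20], squeeze=35)

```text
time_s: 35.1
eef_pos: [489.9, 285.9, 17.7]
tcp_rot: [-0.0, 0.998, -0.056, 0.0]
ft_force: [-0.1, 0.8, -0.5]
finger_gap: 23.5
```

```bash
python3 -c "
from h import *
go()"
```

```text
t 35.1 pos [489.9 285.9  17.7] th -6.37 gap 23.5 F [-0.1  0.8 -0.5]
units [0. 0. 0.] turn 0
```

play_rows(series=[0,0,0.3,0,20,0,0,0.9,0,20,0,0,1.8,0,20,0,0,3,0,20,0,0,4,0,20,0,0,4,0,20,0,0,4,0,20])

```text
time_s: 35.8
eef_pos: [490.0, 285.4, 137.9]
tcp_rot: [0.0, 0.998, -0.056, 0.0]
ft_force: [0.4, -1.2, -4.4]
finger_gap: 23.5
```

play_rows(series=[0.2,-1.2,0,0.1,20,0.5,-2.7,0,0.3,20,0.8,-4.2,0,0.5,20,1.1,-5.7,0,0.7,20,1.4,-7.2,0,0.9,20,1.6,-8.4,0,1,20,1.75,-9.1,0,1,20,1.75,-9.31,0,1,20])

```text
time_s: 36.6
eef_pos: [541.7, 2.8, 135.8]
tcp_rot: [0.0, 1.0, 0.012, -0.002]
ft_force: [0.1, 0.1, -3.5]
finger_gap: 24.0
```

play_rows(series=[0,0,0,0,20,0,0,0,0,20,0,0,-0.6,0,20,0,0,-1.2,0,20,0,0,-1.4,0,20,0,0,-1.4,0,20,0,0,-1.4,0,20])

```text
time_s: 37.3
eef_pos: [542.8, 7.2, 96.4]
tcp_rot: [-0.0, 1.0, 0.015, 0.0]
ft_force: [0.5, -0.5, -3.5]
finger_gap: 23.5
```

Run:
```python
from h import *
go(543.2,6.5,60,1.65)
b,d=snap('scene','17'); crop(b,240,130,430,275,4,'c23')
```

```text
t 37.3 pos [542.8   7.2  96.4] th 1.69 gap 23.5 F [ 0.5 -0.5 -3.5]
units [ 0.01 -0.02 -1.21] turn -0.0
```

View pics/c23.png

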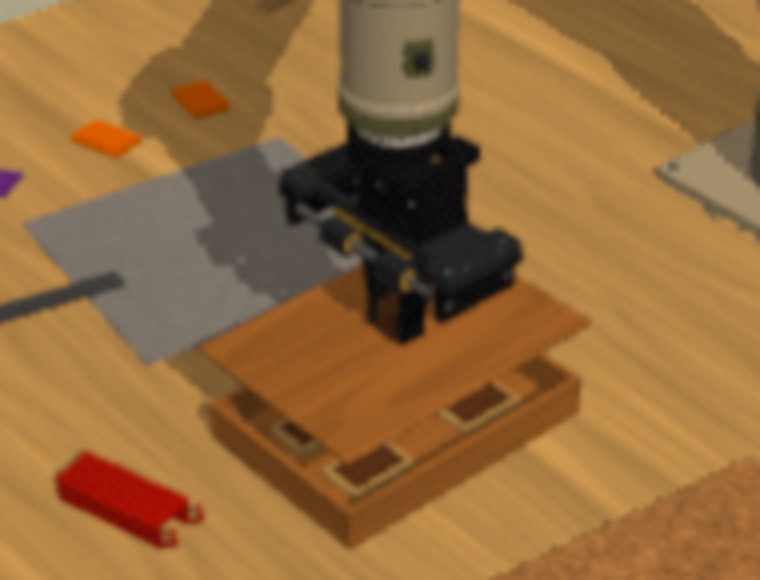

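The lid is level and lined up above the box. I'll lower it in stages; it should seat at TCP z ≈ 45.7.

play_rows(series=[0.02,-0.03,-0.6,0,20,0.02,-0.03,-1.1,0,20,0.02,-0.03,-1.4,0,20,0.02,-0.03,-1.4,0,20,0.02,-0.03,-1.4,0,20])

```text
time_s: 37.85
eef_pos: [543.2, 5.7, 53.9]
tcp_rot: [-0.0, 1.0, 0.014, 0.0]
ft_force: [-0.7, -0.5, -3.3]
finger_gap: 23.8
```

Run:
```python
from h import *
go(542.8,6.5,45.7,1.65)
```

```text
t 37.85 pos [543.2   5.7  53.9] th 1.64 gap 23.8 F [-0.7 -0.5 -3.3]
units [-0.01  0.03 -0.27] turn 0.0
```

play_rows(series=[0,0.02,-0.08,0,20,0,0.02,-0.16,0,20,0,0.02,-0.22,0,20,0,0.02,-0.26,0,20,0,0.02,-0.28,0,20,0,0.02,-0.28,0,20])

```text
time_s: 38.45
eef_pos: [543.0, 6.1, 45.7]
tcp_rot: [0.0, 1.0, 0.014, -0.0]
ft_force: [-2.8, -0.4, 4.0]
finger_gap: 23.8
```

Contact at exactly the closed height (z 45.7, +4 N). I'll release and retreat.

play_rows(series=[0,0,0,0,60,0,0,0,0,60,0,0,0,0,60,0,0,0,0,60,0,0,0,0,60])

```text
time_s: 38.95
eef_pos: [543.1, 6.1, 45.3]
tcp_rot: [0.0, 1.0, 0.014, 0.0]
ft_force: [-0.3, -0.0, -0.4]
finger_gap: 54.7
```

play_rows(series=[0,0,0.6,0,60,0,0,2,0,60,0,0,3.5,0,60,0,0,5,0,60,0,0,5,0,60])

```text
time_s: 39.45
eef_pos: [546.1, 6.7, 201.6]
tcp_rot: [0.0, 1.0, 0.014, 0.005]
ft_force: [0.7, -0.0, 0.2]
finger_gap: 60.2
```

play_rows(series=[-1.5,8,0,0,60,-1.5,8,0,0,60,-1.5,8,0,0,60,-1.5,8,0,0,60,-1.5,8,0,0,60,-1.5,8,0,0,60,-1.5,8,0,0,60,-1.5,8,0,0,60])

```text
time_s: 40.25
eef_pos: [498.5, 244.8, 194.8]
tcp_rot: [0.0, 1.0, 0.013, -0.0]
ft_force: [0.8, 0.2, -0.6]
finger_gap: 59.9
```

Run:
```python
from h import *
go()
t,d=snap('top','18');s,_=snap('scene','18');crop(s,200,130,400,280,4,'c24')
for T in (170,165):
  for c in blobs(t,255,150,335,255,lambda h:(h[...,1]>T)|(h[...,2]<100),3000):print("lid m",wrect("top",c,42))
m=env.camera_model("top");E=m["extrinsics"]
def dep(u,v):
    p=cv2.undistortPoints(np.array([[[u,v]]],float),m["mtx"],m["dist_coeffs"])[0,0]
    return E[:3,:3]@(np.array([*p,1])*np.median(d[v-2:v+3,u-2:u+3]))+E[:3,3]
t0,d0=load('top','0')
for u,v in[(275,175),(315,175),(320,232),(276,235)]: print(dep(u,v).round(1), np.median(d0[v-2:v+3,u-2:u+3])-np.median(d[v-2:v+3,u-2:u+3]))
```

```text
t 40.25 pos [498.5 244.8 194.8] th 1.54 gap 59.9 F [ 0.8  0.2 -0.6]
units [0. 0. 0.] turn 0
lid m (array([544.55914307,   4.60742188]), (247.68429565429688, 174.0083770751953), 1.7243026494979858)
lid m (array([544.565979  ,   4.79963684]), (249.4181671142578, 175.21653747558594), 1.5246648788452148)
[628.7  68.9  42.6] 0.99975586
[627.4 -57.5  41.9] -0.7161865
[446.9 -71.9  41.9] 0.24108887
[439.   63.7  41. ] -1.0305176
```

View pics/c24.png

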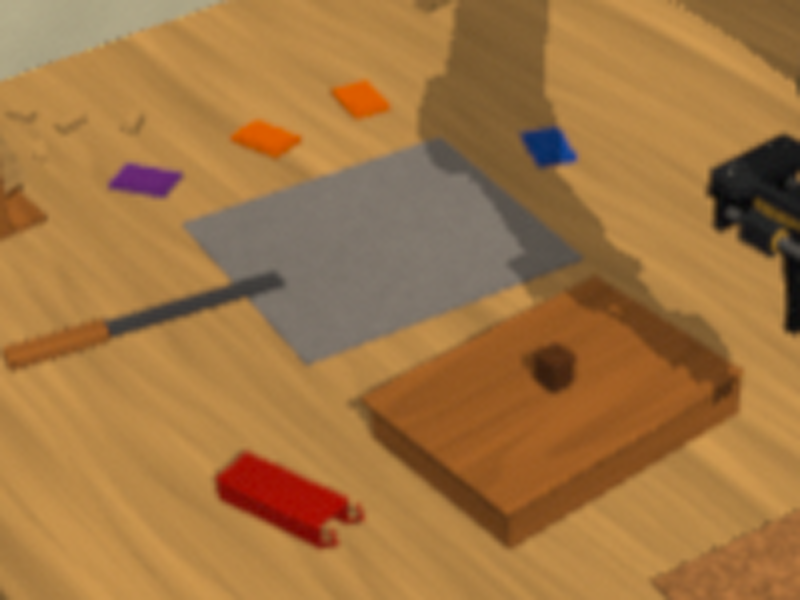

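View pics/top18.png

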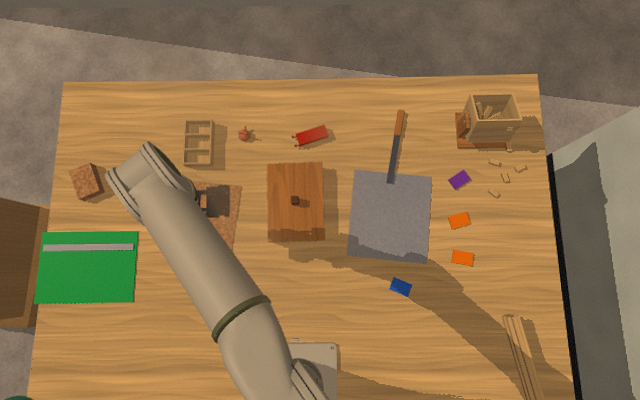

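The lid is fully home: its plate is at z ≈ 42 at all four corners, yaw 1.6° like the box. The board is empty, and the file, sled, kettle and bookcase are where they were. I'll hand in.

```bash
python3 -c "
from station import env
print(env.close_job())"
```

```text
the job is handed in; nothing more can be done
None
```

I set the lid on the cork mat and moved all four doors that were present into the box, holding each by its long edges only. I then put the lid back and handed the job in at about 40 s.

- **Doors:** the pictures taken before closing showed the four doors flat, varnish up and apart, inside the walls. The board is empty.
- **Lid:** it met the rim at the expected closed height (TCP z 45.7 mm). Its plate reads 41–42.6 mm at the four corners, against 42 mm nominal, and it is turned 1.5–1.7°, matching the box. In the top view the lid centre reads about 1–2 mm from the measured box centre, which is within the 5 mm clearance.
- **Bystanders:** the bookcase, kettle, sled and file look unmoved in the last pictures; I compared these by eye only.
- **Other checks:** I saw no sign of the possible knock to a door or the lid. The largest wrist force I read was about 6 N. The fingertips touched the board lightly (5 N) while picking up one door. An automatic measurement of the doors' poses inside the box found no usable outlines, so their placement was checked by eye in both views.

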